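Dry-lay a brick-bond turning blank, clamp it and put the scraper away

TASK

Dry-lay a blank for the lathe in the clamping jig: clear the glue scraper off the rails and slide it blade first, fully home, into its keeper, and lay all the wooden blocks in brick bond along the channel from the end stop: a first course of two full blocks end to end, on it half, full, half, and on that any remaining full blocks, placed as in the first course, so that every joint comes over the middle of a block below and the ends are flush. Only when all blocks are laid, turn the black T-knob clockwise until the cam clicks over and stays there, with the blank still in bond. Leave the bottle, the bowl and the mallet where they are.

Things in the scene. Friction and masses are not known exactly. Their poses are not given: they have to be found in the camera images.
- bed (a point): point on the channel floor of the fixed lay-up jig, 15 mm above the bench, on the centre line, at the end stop's face. y runs along the channel from stop to jaw (roughly across the view), x across, z up. Plywood base 110 x 400 mm; channel 39 mm wide between rails 12 wide, 7 mm high; stop 64 wide, 50 mm high; rubber-faced sprung jaw 36 wide, 46 mm high, its face 252 mm from the stop when open
- slot_mouth (a point): middle of the keeper's slot mouth, on the slot's floor, 3 mm above the bench; x points level into the slot, y across, z up. Fixed wooden block 106 x 94 mm, open towards the robot; slot 58 wide, 13 high, 76 deep between cheeks with lips (26 mm high, 30 mm window between them); end block 40 mm high, pencils up to 105 mm. With its handle 0 to 2 mm off the bench the blade slides in
- cam (a joint): angle (rad) of the clamp's cam and its T-knob: 0 when open, as found, growing clockwise seen from above, 1.3 when clamped (end stop at 1.32). An over-centre spring resists with up to about 0.15 N m until about 0.95, then it clicks over and holds the cam against its end stop; let go sooner it falls back to open. It drives the sprung jaw 15 mm towards the stop, pressing the rows with about 7 N
- knob_grip (a point): centre of the T-knob's black bar on top of the cam shaft, 81 mm above the bench; the bar is 70 mm long (along this point's x), 14 mm wide (y) and 22 mm high, free all round; the shaft below is 14 mm thick, the 48 mm cam disc and its spring lie lower than 60 mm above the bench. The axis stands about 294 mm from the end stop, on the channel's line
- scraper: glue scraper lying across the rails: wooden handle 120 x 28 x 16 mm and stiff steel blade 80 x 50 x 3 mm in line with it. Origin at the underside of the handle, where handle and blade meet; x points along the blade to its tip (the handle runs to x = -120 mm), z up; the blade's middle lies 8 mm above the handle's underside. It balances about 20 mm behind the origin, in the handle. About 0.11 kg
- scraper_tip (a point): middle of the blade's front edge, 80 mm ahead of the scraper's origin, 8 mm above the handle's underside; same axes as the scraper
- slot_end (a point): middle of the slot's inner end, on its floor, 76 mm beyond the mouth; same axes. The blade is home when its tip is there: the handle's front is then about 4 mm outside the mouth
- glue: white glue bottle, 60 mm across, 165 mm tall, standing beyond the work: bystander. Origin under its centre
- bowl: turned wooden bowl, 124 mm across, 55 mm high, to the left: bystander. Origin under its centre
- mallet: mallet, 260 mm, lying beyond the jig: bystander
- full1: full block: planed dark hardwood, 120 x 32 x 32 mm, origin at its centre, x along its length; its four long sides are alike. About 85 g. Three to five of the full blocks are there
- full2: full block: planed dark hardwood, 120 x 32 x 32 mm, origin at its centre, x along its length; its four long sides are alike. About 85 g. Three to five of the full blocks are there
- full3: full block: planed dark hardwood, 120 x 32 x 32 mm, origin at its centre, x along its length; its four long sides are alike. About 85 g. Three to five of the full blocks are there
- full4: full block: planed dark hardwood, 120 x 32 x 32 mm, origin at its centre, x along its length; its four long sides are alike. About 85 g. Three to five of the full blocks are there
- full5: full block: planed dark hardwood, 120 x 32 x 32 mm, origin at its centre, x along its length; its four long sides are alike. About 85 g. Three to five of the full blocks are there
- half1: half block: the same wood, 60 x 32 x 32 mm, origin at its centre, x along its length; its four long sides are alike. About 43 g
- half2: half block: the same wood, 60 x 32 x 32 mm, origin at its centre, x along its length; its four long sides are alike. About 43 g
- place_1a (a point): point where a block's centre comes: first course, full block against the end stop: 60 mm along the channel from the stop's face, 16 mm above the channel's floor
- place_1b (a point): point where a block's centre comes: first course, second full block: 180 mm along, 16 mm up
- place_2a (a point): point where a block's centre comes: second course, half block flush with the end stop: 30 mm along, 48 mm up
- place_2b (a point): point where a block's centre comes: second course, full block over the joint of the first: 120 mm along, 48 mm up
- place_2c (a point): point where a block's centre comes: second course, other half block: 210 mm along, 48 mm up
- place_3a (a point): point where a block's centre comes: third course, full block above the first one: 60 mm along, 80 mm up
- place_3b (a point): point where a block's centre comes: third course, full block above the second one: 180 mm along, 80 mm up

How it is judged:
On the way, in this order (a step that is already met when the one before it is completed fails the run):
1. all blocks laid in bond in the jig while the clamp is still open ((distance between full1 and place_1a below 0.01 m or distance between full1 and place_1b below 0.01 m or distance between full1 and place_2b below 0.01 m or distance between full1 and place_3a below 0.01 m or distance between full1 and place_3b below 0.01 m) and (distance between full2 and place_1a below 0.01 m or distance between full2 and place_1b below 0.01 m or distance between full2 and place_2b below 0.01 m or distance between full2 and place_3a below 0.01 m or distance between full2 and place_3b below 0.01 m) and (distance between full3 and place_1a below 0.01 m or distance between full3 and place_1b below 0.01 m or distance between full3 and place_2b below 0.01 m or distance between full3 and place_3a below 0.01 m or distance between full3 and place_3b below 0.01 m) and (distance between full4 and place_1a below 0.01 m or distance between full4 and place_1b below 0.01 m or distance between full4 and place_2b below 0.01 m or distance between full4 and place_3a below 0.01 m or distance between full4 and place_3b below 0.01 m) and (distance between full5 and place_1a below 0.01 m or distance between full5 and place_1b below 0.01 m or distance between full5 and place_2b below 0.01 m or distance between full5 and place_3a below 0.01 m or distance between full5 and place_3b below 0.01 m) and (distance between half1 and place_2a below 0.01 m or distance between half1 and place_2c below 0.01 m) and (distance between half2 and place_2a below 0.01 m or distance between half2 and place_2c below 0.01 m) and distance between any of full1, full2, full3, full4, full5 and place_2b below 0.01 m and angle between the x axis of each of full1, full2, full3, full4, full5, half1, half2 and the y axis of bed, either way round below 0.1 rad and value of joint cam below 0.6 rad), for 0.2 s.
2. the cam knob turned past its click (value of joint cam above 1.17 rad), for 0.2 s.
At the end, for the whole second after the job is handed in: Courses: full-full, half-full-half, then the other fulls above the first course; each block's centre within 10 mm of its place, parallel to the channel within 0.10 rad. Cam past 1.17 rad. Scraper tip within 10 mm of the slot's end, 9 mm sideways, 0.15 rad. All at rest ((distance between full1 and place_1a below 0.01 m or distance between full1 and place_1b below 0.01 m or distance between full1 and place_2b below 0.01 m or distance between full1 and place_3a below 0.01 m or distance between full1 and place_3b below 0.01 m) and (distance between full2 and place_1a below 0.01 m or distance between full2 and place_1b below 0.01 m or distance between full2 and place_2b below 0.01 m or distance between full2 and place_3a below 0.01 m or distance between full2 and place_3b below 0.01 m) and (distance between full3 and place_1a below 0.01 m or distance between full3 and place_1b below 0.01 m or distance between full3 and place_2b below 0.01 m or distance between full3 and place_3a below 0.01 m or distance between full3 and place_3b below 0.01 m) and (distance between full4 and place_1a below 0.01 m or distance between full4 and place_1b below 0.01 m or distance between full4 and place_2b below 0.01 m or distance between full4 and place_3a below 0.01 m or distance between full4 and place_3b below 0.01 m) and (distance between full5 and place_1a below 0.01 m or distance between full5 and place_1b below 0.01 m or distance between full5 and place_2b below 0.01 m or distance between full5 and place_3a below 0.01 m or distance between full5 and place_3b below 0.01 m) and (distance between half1 and place_2a below 0.01 m or distance between half1 and place_2c below 0.01 m) and (distance between half2 and place_2a below 0.01 m or distance between half2 and place_2c below 0.01 m) and distance between any of full1, full2, full3, full4, full5 and place_2b below 0.01 m and angle between the x axis of each of full1, full2, full3, full4, full5, half1, half2 and the y axis of bed, either way round below 0.1 rad and x of scraper_tip in the frame of slot_end between -0.01 and 0.01 m and y of scraper_tip in the frame of slot_end between -0.009 and 0.009 m and z of scraper_tip in the frame of slot_end between -0.001 and 0.011 m and angle between the x axis of scraper and the x axis of slot_end, either way round below 0.15 rad and linear speed of each of full1, full2, full3, full4, full5, half1, half2, scraper below 0.01 m/s and value of joint cam above 1.17 rad); the robot touches nothing.
It fails at once if the glue is moved more than 3 cm or tipped over (distance of glue from where it was at the start of the episode above 0.03 m or angle between glue's own z axis and vertical above 0.5 rad).
It fails at once if the bowl is moved more than 3 cm or tipped over (distance of bowl from where it was at the start of the episode above 0.03 m or angle between bowl's own z axis and vertical above 0.5 rad).
It fails at once if the mallet is moved more than 3 cm (distance of mallet from where it was at the start of the episode above 0.03 m).
Of full1, full2, full3, full4, full5 only 3 to 5 are there at a start; the rules pass over those that are not, and their reading is None.
At some moment in a run one of full1, full2, full3, full4, full5, half1, half2, scraper may be knocked a few centimetres aside while the robot is not near it.
Once in a run the grip may slacken for a moment while it holds something.
It also fails if it takes over 210 s, if anything falls off the work surface, if the arm or the gripper's body presses on something with over 40 N, if the wrist force passes 120 N, or if a joint passes its speed limit or range.

ROBOT

A 6-joint arm with a two-finger parallel gripper is mounted at the origin on the work surface. World frame = base frame: x ahead of the robot, y to its left, z up, the work surface at z = 0. Lengths are in m, angles in rad, forces in N, time in s.
With the tool pointing down it reaches from about 0.425 to 0.95 m from the base axis. Payload 3.5 kg.
Tool frame: the origin (TCP) lies at the very end of the fingers, on their centre line; the grasp point (between the pads) lies 19 mm behind it; x points along the fingers, y is the direction in which the jaws open and shut, and the axes are right-handed (so a half turn about x gives the same grasp; the last joint's range is limited). The gripper opens to 85 mm and grips with 20 to 120 N. Pads are 22 mm wide; open, the fingers measure 114 mm over their backs; the gripper's body (76 mm by 85 mm) begins 54 mm behind the grasp point. The pads swing forward as they close: fully open they stand 13 mm farther back than shut.
Start: joints at [-1.488, 0.286, 1.577, -0, 1.279, -0.15], TCP at [0.156, -0.657, 0.231] pointing down, gripper open.
Joint ranges: [-2.77, 2.77], [-0.9, 2.22], [0.21, 2.48], [-1.53, 4.67], [0.24, 2.81], [-2.84, 2.84]. Speed limits (rad/s): [2.79, 2.79, 3.14, 3.14, 3.14, 3.14].

INTERFACE

Orientations are given as a rotation vector (axis times angle).
In Python, from cell import bot gives the robot as it stands. The module is installed in compiled form; this text tells all that it offers.
- The arm moves only by the shell command python3 -m inch 'ROWS'. ROWS is JSON, a list of rows, each a list of 7 numbers: the shift along the tool's x, y, z in cm, then the turn, a rotation vector about the tool's x, y, z in rad, then the closure, from 0 (fully open) to 1 (shut). A call has 1 to 20 rows; each row shifts and turns the commanded pose from where the row before left it, along the tool's axes as they then stand; what a row does not reach is not made up. A row lasts 1/10 s, in which the tool goes at most 50 mm and 8.59 degrees, less where a joint would pass 70% of its speed; a pose out of reach is approached as far as the arm can. A call with a gripper value outside its range is refused whole. The fingers move at their own pace and stop on an object; the grip force is fixed at half the most. Time passes only in rows, so rows that do not move let the fingers close. It gives the time, the measured TCP pose, the force and the opening at its end, in the units of the state.
- bot.read_state(): the state, without advancing time (a new reading comes with each control period).
- bot.capture(name): name is "side" or "top"; returns a dict with "img" (420x560x3 uint8, red, green, blue), "mtx" (3x3 intrinsics, pixels), "extrinsics" (4x4, takes a point from camera to world coordinates). Camera axes: x right, y down, z forward; pixel columns grow to the right and rows downward; lengths in m; the calibration is good to about 2 mm. A picture is of the moment at which its call begins. There is no depth.
- bot.sign_off(): hands the job in, once; it reports no verdict.
The state is a dict: "clock": time; "joint_positions": joint angles; "qd": joint speeds; "effort": joint torques, N m; "tcp_pos": TCP position; "eef_rot": TCP orientation; "contact_force": force on the tool from outside, world axes, zero at the start; "wrist_torque": the same for the moment, N m; "opening": finger opening in m.
Only numpy, scipy, OpenCV 4.12 (cv2) and the standard library are available. Lean on these libraries where they do the work, as an engineer would, in place of code of your own. Each camera call takes 0.05 s, during which the arm holds its last target.

## Working session

There is one attempt and no reset: what is moved stays moved. The work goes in short steps, Python scripts to look and compute and a shell command to move; the robot and the scene stay as the last step left them, time stands still between calls to the robot, and variables do not carry over. Pictures are saved under pics/ and viewed, and the job is handed in when it is done.

```bash
ls; mkdir -p pics; python3 - <<'E'
from cell import bot
import cv2
s=bot.read_state(); print({k:s[k] for k in ('clock','tcp_pos','eef_rot','opening','contact_force')})
for n in('side','top'):
    c=bot.capture(n); cv2.imwrite(f'pics/{n}0.png',c['img'][:,:,::-1]); print(n,c['mtx'].round(1).tolist(),c['extrinsics'].round(4).tolist())
E
```

```text
pics
{'clock': 0.0, 'tcp_pos': array([ 0.15571582, -0.65612256,  0.22995339]), 'eef_rot': array([ 2.09914648,  0.24791754, -2.09893949]), 'opening': 0.08532836021640228, 'contact_force': array([-0.47292196,  0.2066823 ,  0.37240649])}
side [[424.9, 0.0, 279.6], [0.0, 424.9, 214.4], [0.0, 0.0, 1.0]] [[-0.9865, -0.1137, 0.1175, 0.4484], [-0.1629, 0.7435, -0.6486, 0.8294], [-0.0135, -0.659, -0.752, 1.0141], [0.0, 0.0, 0.0, 1.0]]
top [[383.6, 0.0, 280.9], [0.0, 383.6, 211.2], [0.0, 0.0, 1.0]] [[0.0197, -0.9896, 0.1423, 0.4686], [-0.9998, -0.02, -0.0008, 0.0246], [0.0036, -0.1423, -0.9898, 1.1069], [0.0, 0.0, 0.0, 1.0]]
```

View pics/side0.png

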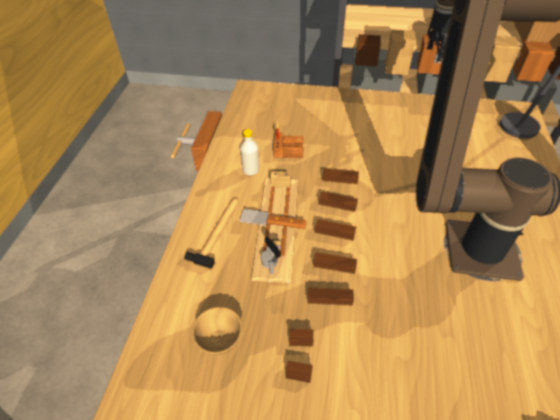

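View pics/top0.png

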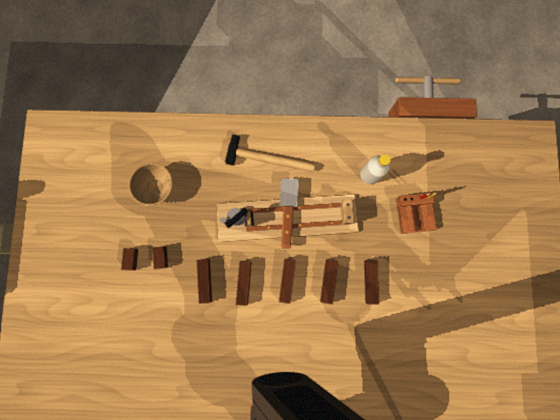

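```bash
cat > h.py <<'E'
from cell import bot
import cv2, numpy as np
def cap(n): return bot.capture(n)
def proj(c,P):
    T=np.linalg.inv(c['extrinsics']); P=np.atleast_2d(P).astype(float)
    q=P@T[:3,:3].T+T[:3,3]; q=q@c['mtx'].T; return q[:,:2]/q[:,2:]
def back(c,uv,z):
    uv=np.atleast_2d(uv).astype(float)
    d=np.c_[uv,np.ones(len(uv))]@np.linalg.inv(c['mtx']).T@c['extrinsics'][:3,:3].T
    o=c['extrinsics'][:3,3]; return o+d*((z-o[2])/d[:,2])[:,None]
def crop(c,x0,y0,x1,y1,f,name,polys=()):
    im=cv2.resize(c['img'][y0:y1,x0:x1,::-1],None,fx=f,fy=f,interpolation=cv2.INTER_CUBIC)
    for p,col in polys:
        q=np.round((proj(c,p)+.5-[x0,y0])*f*16-8).astype(np.int32)
        cv2.polylines(im,[q[:,None]],True,col,1,cv2.LINE_AA,4)
    cv2.imwrite('pics/'+name,im)
E
python3 - <<'E'
from h import *
c=cap('top'); crop(c,100,140,240,320,3,'z1.png'); crop(c,210,165,445,245,3.4,'z2.png'); crop(c,185,240,395,320,3.8,'z3.png')
crop(c,110,235,190,280,6,'z4.png')
c=cap('side'); crop(c,220,120,370,290,3.5,'z5.png'); crop(c,270,150,370,390,2.4,'z6.png')
E
```

```text
(no output)
```

View pics/z2.png

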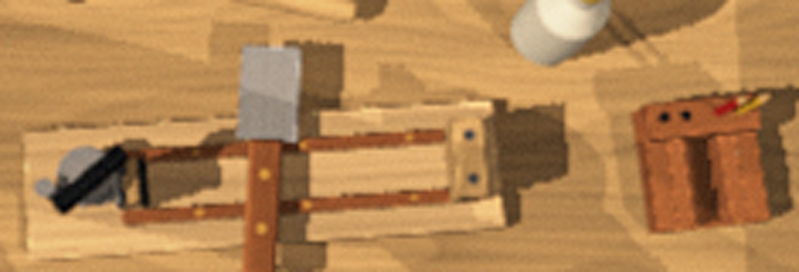

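View pics/z3.png

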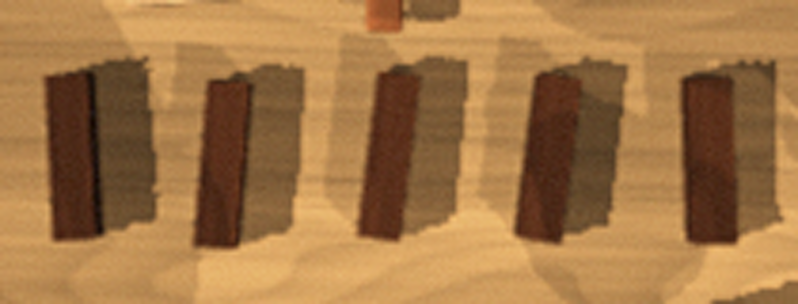

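View pics/z5.png

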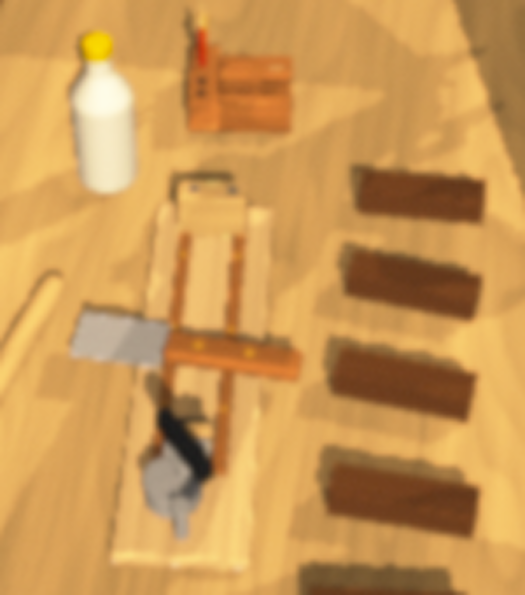

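View pics/z4.png

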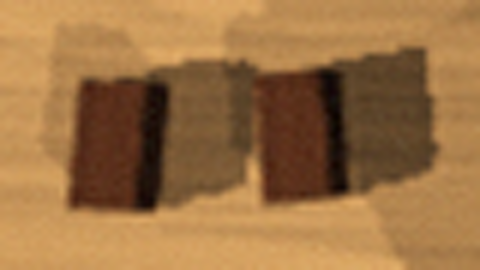

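```bash
python3 - <<'E'
from h import *
c=cap('top'); im=c['img']
print('row',[tuple(map(int,p)) for p in im[280,192:225]])
s=cap('side'); im=s['img']
print('row',[tuple(map(int,p)) for p in im[178,312:362:2]]); print([tuple(map(int,p)) for p in im[160:190,340]])
crop(c,210,190,300,250,8,'b1.png'); crop(c,290,185,370,245,8,'b2.png'); crop(c,390,185,450,240,10,'b3.png')
crop(s,245,165,310,235,8,'b4.png'); crop(s,240,225,310,290,8,'b5.png');crop(s,262,115,315,165,10,'b6.png')
E
```

```text
row [(181, 133, 81), (180, 134, 80), (179, 133, 80), (179, 133, 81), (181, 137, 83), (137, 91, 50), (85, 46, 31), (68, 38, 21), (77, 41, 24), (78, 43, 20), (73, 37, 19), (74, 40, 21), (76, 41, 24), (78, 41, 23), (77, 41, 22), (80, 43, 24), (66, 36, 17), (37, 19, 7), (37, 23, 15), (76, 54, 35), (92, 67, 38), (91, 67, 38), (91, 66, 41), (94, 71, 44), (91, 65, 39), (89, 63, 38), (90, 64, 39), (91, 67, 42), (92, 68, 45), (86, 63, 35), (96, 70, 45), (91, 66, 38), (81, 60, 37)]
row [(214, 159, 87), (217, 161, 87), (210, 156, 85), (203, 150, 82), (184, 135, 75), (123, 82, 43), (114, 65, 33), (114, 64, 31), (114, 64, 31), (114, 64, 32), (113, 63, 29), (114, 64, 31), (113, 64, 33), (112, 62, 31), (111, 63, 30), (111, 63, 30), (110, 63, 30), (111, 62, 30), (112, 63, 31), (113, 63, 30), (117, 66, 32), (120, 67, 33), (119, 68, 32), (183, 128, 67), (240, 190, 102)]
[(228, 173, 94), (226, 170, 92), (219, 163, 89), (213, 159, 87), (213, 157, 87), (216, 159, 87), (221, 164, 89), (224, 169, 92), (211, 155, 84), (165, 118, 62), (129, 81, 41), (117, 67, 32), (116, 64, 30), (113, 63, 30), (109, 61, 30), (107, 60, 28), (111, 62, 30), (112, 62, 30), (111, 63, 30), (112, 64, 31), (117, 66, 32), (129, 77, 39), (159, 107, 56), (188, 136, 73), (199, 147, 79), (202, 150, 82), (202, 150, 81), (204, 152, 83), (203, 151, 83), (204, 152, 84)]
```

View pics/b1.png

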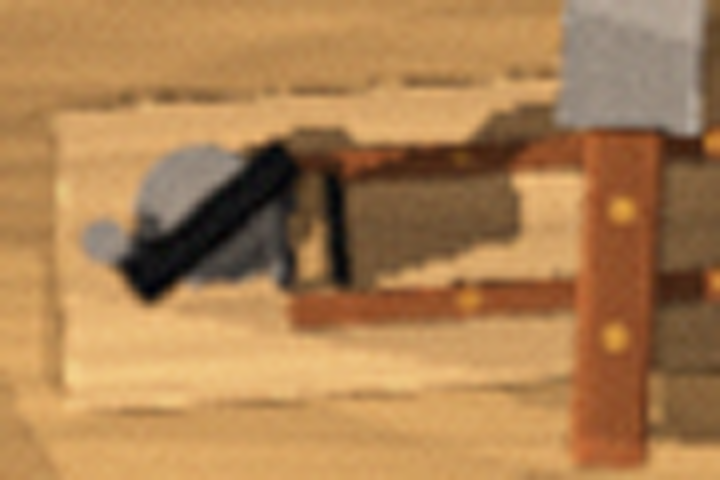

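View pics/b2.png

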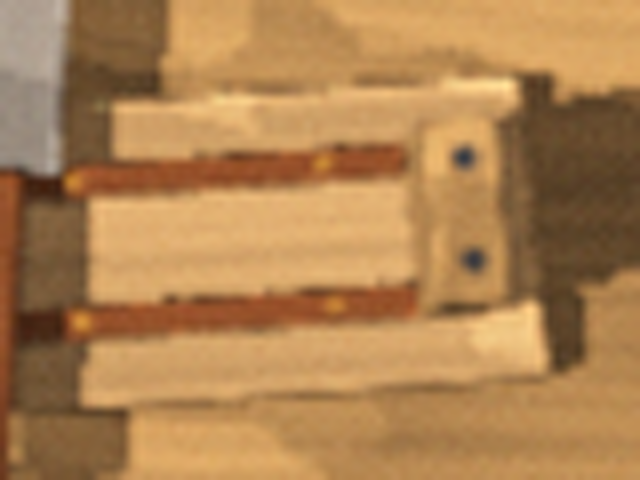

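View pics/b3.png

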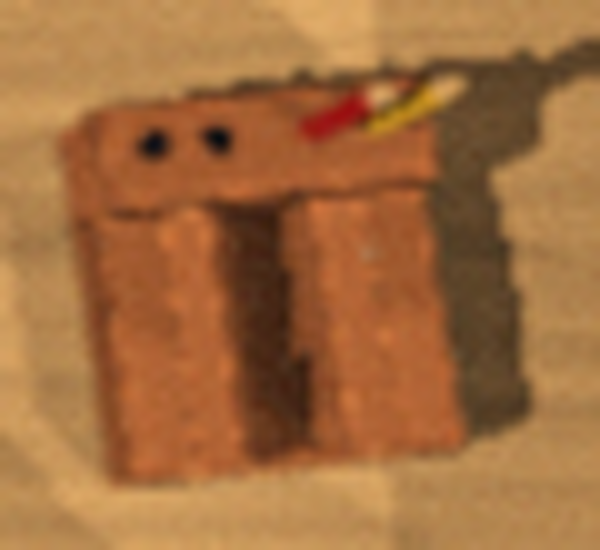

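View pics/b4.png

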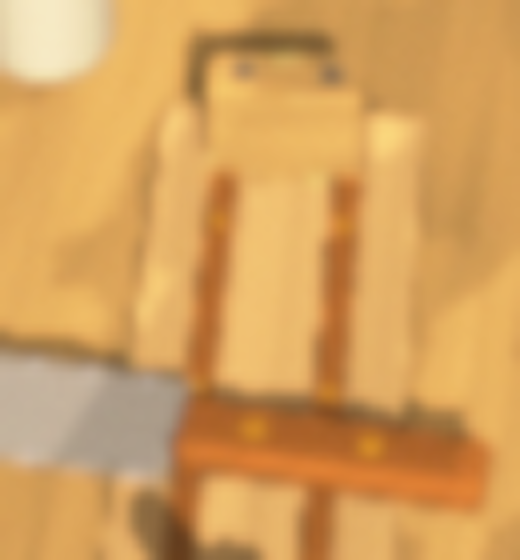

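View pics/b5.png

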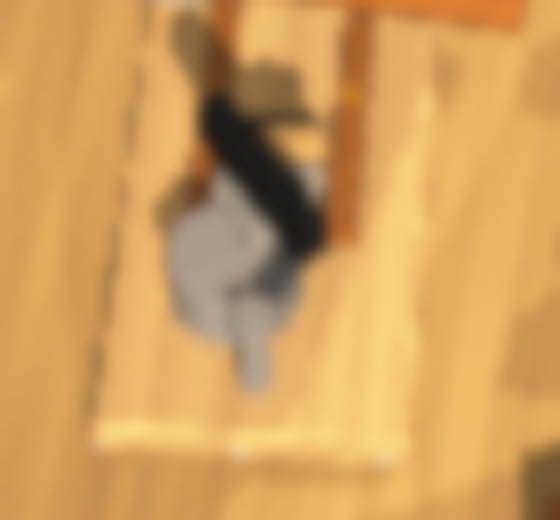

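View pics/b6.png

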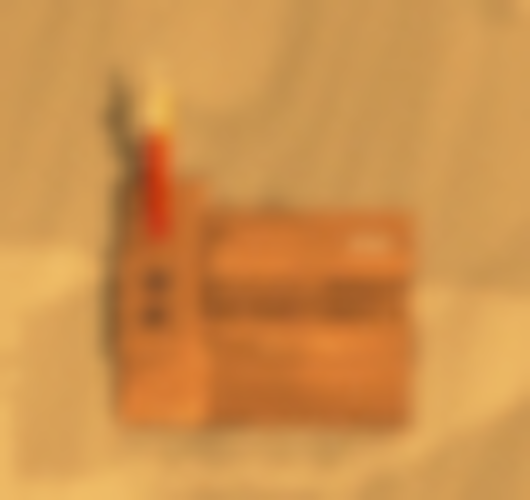

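```bash
cat > blk.py <<'E'
from h import *
from scipy.optimize import minimize
from scipy import ndimage
def mask(c):
    im=cv2.GaussianBlur(c['img'],(0,0),0.6).astype(float); R,G=im[...,0],im[...,1]
    return ((R<145)&((R/(G+1)>1.5)|(R<48))).astype(np.float32)
def box(p,L,W=.032,H=.032,zc=.016):
    x,y,a=p; d=np.array([np.cos(a),np.sin(a)]); n=np.array([-d[1],d[0]])
    return np.array([[*(np.array([x,y])+i*L/2*d+j*W/2*n),zc+k*H/2] for i in(-1,1) for j in(-1,1) for k in(-1,1)])
def sil(c,P,x0,y0,w,h,S=6):
    q=(proj(c,P)-[x0,y0]+.5)*S
    m=np.zeros((h*S,w*S),np.uint8); cv2.fillConvexPoly(m,cv2.convexHull(np.round(q*16).astype(np.int32)),1,cv2.LINE_8,4)
    return cv2.resize(m.astype(np.float32),(w,h),interpolation=cv2.INTER_AREA)
def fit(cs,p0,L,zc=.016):
    ms=[mask(c) for c in cs]; wins=[]
    for c in cs:
        q=proj(c,box(p0,L,zc=zc)); a=np.floor(q.min(0)-6).astype(int); b=np.ceil(q.max(0)+6).astype(int); wins.append((*a,*(b-a)))
    def cost(v):
        p=(p0[0]+v[0]/1e3,p0[1]+v[1]/1e3,p0[2]+v[2]/100); t=0
        for c,m,w in zip(cs,ms,wins):
            s=sil(c,box(p,L,zc=zc),*w); t+=np.abs(s-m[w[1]:w[1]+w[3],w[0]:w[0]+w[2]]).sum()
        return t
    r=minimize(cost,[0,0,0],method='Nelder-Mead',options=dict(initial_simplex=[[0,0,0],[8,0,0],[0,8,0],[0,0,12]],xatol=.05,fatol=.05))
    v=r.x; return np.array([p0[0]+v[0]/1e3,p0[1]+v[1]/1e3,p0[2]+v[2]/100]),r.fun
def find(c,minarea=60,box_=(100,225,420,330)):
    m=mask(c); x0,y0,x1,y1=box_; mm=np.zeros_like(m); mm[y0:y1,x0:x1]=m[y0:y1,x0:x1]
    n,l,st,ct=cv2.connectedComponentsWithStats(mm.astype(np.uint8))
    out=[]
    for i in range(1,n):
        if st[i,4]<minarea: continue
        pts=np.argwhere(l==i)[:,::-1]; g=back(c,pts,.03)[:,:2]
        r=cv2.minAreaRect((g*1000).astype(np.float32)); b=cv2.boxPoints(r); e=[b[1]-b[0],b[2]-b[1]]; e=max(e,key=np.linalg.norm)
        a=np.arctan2(e[1],e[0]); a=(a+np.pi/2)%np.pi-np.pi/2
        out.append((np.array([r[0][0]/1e3,r[0][1]/1e3,a]),max(r[1]),min(r[1]),st[i,4]))
    return out
def scan():
    cs=[cap('top'),cap('side')]; res=[]
    for p,l,w,A in find(cs[0]):
        L=.12 if l>92 else .06
        a,f=fit(cs,p,L); t=fit(cs[:1],p,L)[0]; s=fit(cs[1:],a,L)[0]
        res.append((a,L)); print(f'L{L} est {l:.0f}x{w:.0f}',a.round(4),'cost %.1f'%f,'top',t.round(4),'side',s.round(4))
    return cs,res
E
python3 - <<'E'
from blk import *
cs,res=scan()
def polys(P,i): return [(P[[0,4,6,2]],(0,255,0)),(P[[1,5,7,3]],(255,255,0))]
pp=[q for a,L in res for q in polys(box(a,L),0)]
crop(cs[0],115,240,395,320,2.8,'f1.png',pp); crop(cs[1],270,150,370,390,2.4,'f2.png',pp)
# bed
from scipy.optimize import least_squares
T,S=cs
def px(off,p,f): return np.array(off)+(np.array(p)+.5)/f-.5
obs=[(T,px((210,190),(55,115),8),(.055,'far',.015)),(T,px((210,190),(65,405),8),(-.055,'far',.015)),(T,px((290,185),(520,78),8),(.055,'near',.015)),(T,px((290,185),(548,372),8),(-.055,'near',.015)),
(S,px((240,225),(95,435),8),(.055,'far',.015)),(S,px((240,225),(405,450),8),(-.055,'far',.015)),(S,px((245,165),(175,105),8),(.055,'near',.015)),(S,px((245,165),(422,118),8),(-.055,'near',.015))]
def w(v,xx,yy,z):
    x,y,a=v[:3]; c,s=np.cos(a),np.sin(a); return [x+c*xx-s*yy,y+s*xx+c*yy,z]
def res_(v):
    r=[]
    for c,uv,(a,b,z) in obs:
        r+=list(proj(c,w(v,a,.4-v[3] if b=='far' else -v[3],z))[0]-uv)
    return r
r=least_squares(res_,[.48,-.17,0,.03]); print(r.x,np.array(r.fun).round(1).reshape(-1,2).tolist())
# click stop face foot corners etc
E
```

```text
L0.06 est 56x37 [ 0.6649 -0.0062 -0.1471] cost 146.0 top [ 0.5732 -0.0016 -0.4618] side [ 0.6742 -0.1315  1.0129]
L0.06 est 59x40 [0.4875 0.3625 0.1643] cost 95.1 top [0.4872 0.3639 0.1135] side [0.4873 0.36   0.154 ]
L0.06 est 59x41 [0.4805 0.4472 0.0122] cost 114.6 top [0.4814 0.4478 0.0162] side [0.4806 0.4464 0.0091]
L0.12 est 118x36 [0.4256 0.2344 0.0995] cost 169.8 top [0.4253 0.2353 0.092 ] side [0.4252 0.2326 0.0721]
L0.12 est 119x31 [ 0.4312  0.0027 -0.1096] cost 133.0 top [ 0.4311  0.0031 -0.1104] side [ 4.314e-01 -3.000e-04 -1.189e-01]
L0.12 est 120x35 [ 0.4318 -0.1147 -0.1318] cost 132.3 top [ 0.4318 -0.1146 -0.1384] side [ 0.4306 -0.118  -0.1065]
L0.12 est 119x32 [ 0.4231  0.1247 -0.047 ] cost 151.8 top [ 0.4232  0.1251 -0.0445] side [ 0.4229  0.1216 -0.0615]
L0.12 est 117x37 [ 0.4326 -0.2329  0.0213] cost 132.6 top [ 0.4326 -0.2329  0.0264] side [ 0.4328 -0.2365  0.0422]
[ 1.41879412 -9.36878188  0.08631463 -9.21069937] [[-0.3, -0.8], [0.1, 1.1], [-0.3, -0.1], [-0.2, 0.9], [-0.6, -0.8], [0.3, -0.4], [-1.2, 0.1], [0.4, -0.1]]
```

View pics/f1.png

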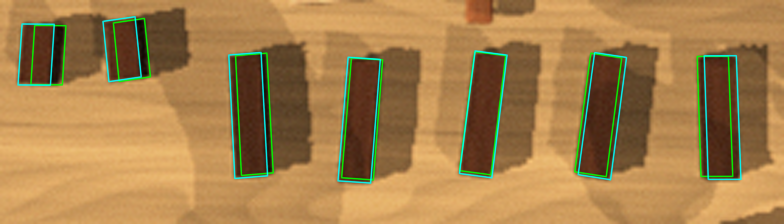

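View pics/f2.png

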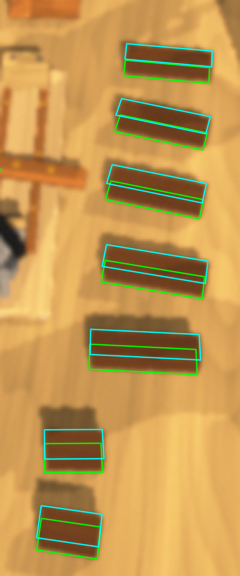

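```bash
python3 - <<'E'
from blk import *
T,S=cap('top'),cap('side')
def px(off,p,f): return np.array(off)+(np.array(p)+.5)/f-.5
yaw=.0863; o=np.array([.6247,-.1923]); ux=np.array([np.cos(yaw),np.sin(yaw)]); uy=np.array([-ux[1],ux[0]])
for c,off,p,z in [(T,(290,185),(407,155),.022),(T,(290,185),(418,298),.022),(S,(245,165),(227,177),.022),(S,(245,165),(345,182),.022),(S,(245,165),(208,92+0),.065),(S,(245,165),(362,92),.065)]:
    g=back(c,px(off,p,8),z)[0,:2]-o; print('local x,y',(g@ux).round(4),(g@uy).round(4))
# knob: black bar centre
for c,off,p in [(T,(210,190),(213,222),),(S,(240,225),(265,172))]:
    g=back(c,px(off,p,8),.092)[0,:2]; print('knob',g.round(4),((g-o)@ux).round(4),((g-o)@uy).round(4))
E
```

```text
local x,y 0.0281 0.0436
local x,y -0.0235 0.0442
local x,y 0.0244 0.0475
local x,y -0.0243 0.0473
local x,y 0.0314 0.0425
local x,y -0.0305 0.0386
knob [0.5956 0.1426] -0.0002 0.3362
knob [0.5924 0.1494] -0.0027 0.3432
```

```bash
cat > bed.py <<'E'
from h import *
BED=np.array([.6208,-.1470]); YAW=.0863
def bl(x,y,z=0,bed=None,yaw=None):
    b=BED if bed is None else bed; a=YAW if yaw is None else yaw
    return [b[0]+np.cos(a)*x-np.sin(a)*y,b[1]+np.sin(a)*x+np.cos(a)*y,.015+z]
def rect(x0,x1,y0,y1,z): return np.array([bl(x0,y0,z),bl(x1,y0,z),bl(x1,y1,z),bl(x0,y1,z)])
G=(0,255,0);C=(255,255,0);M=(255,0,255)
def bedpolys(): return [(rect(-.055,.055,-.0455,.3545,0),G),(rect(-.0195,.0195,0,.252,0),C),(rect(-.0315,.0315,0,.252,.007),C),(rect(-.032,.032,-.0001,0,.05),M),(rect(-.032,.032,-.0001,0,.035),G),(rect(-.018,.018,.252,.2521,.046),M),(rect(-.018,.018,.252,.2521,.031),G)]
E
python3 - <<'E'
from bed import *
T,S=cap('top'),cap('side')
crop(T,210,190,370,250,5,'g1.png',bedpolys()); crop(S,240,165,310,290,4.6,'g2.png',bedpolys())
E
```

```text
(no output)
```

View pics/g1.png

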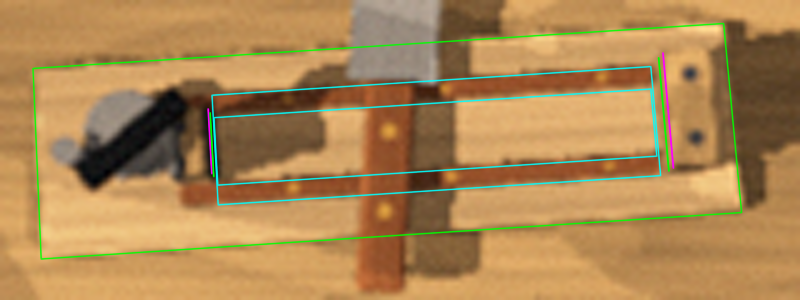

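View pics/g2.png

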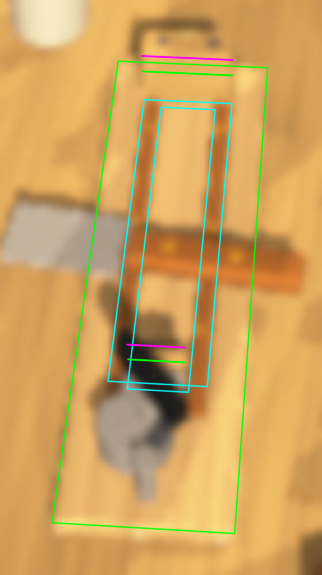

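```bash
python3 - <<'E'
from bed import *
T,S=cap('top'),cap('side')
crop(T,265,170,310,255,7,'s1.png'); crop(S,235,200,310,240,10,'s2.png')
E
```

```text
(no output)
```

View pics/s1.png

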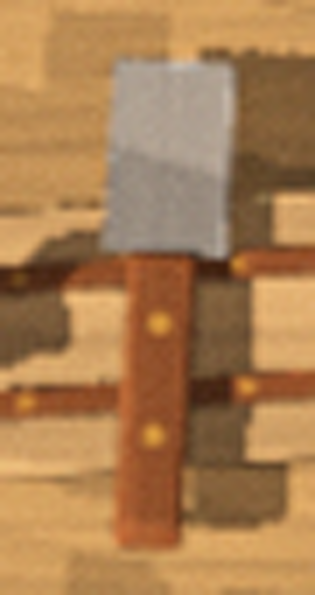

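View pics/s2.png

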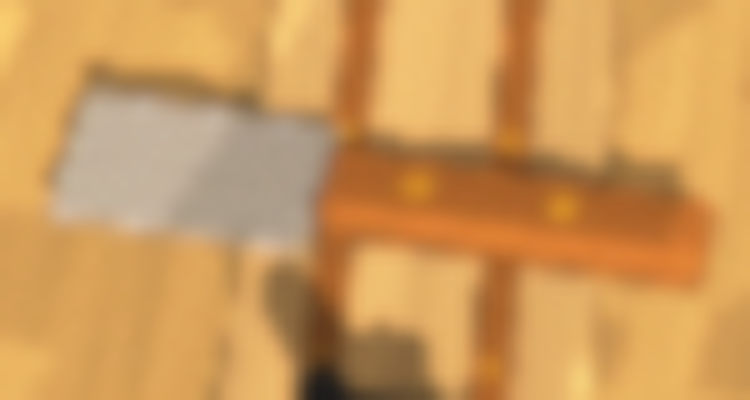

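```bash
cat > keep.py <<'E'
from blk import *
from scipy.optimize import least_squares
def px(off,p,f): return np.array(off)+(np.array(p)+.5)/f-.5
def loc(v,P):
    x,y,a=v; c,s=np.cos(a),np.sin(a); P=np.atleast_2d(P); return np.c_[x+c*P[:,0]-s*P[:,1],y+s*P[:,0]+c*P[:,1],P[:,2]]
def bx(x0,x1,w,z0,z1): return np.array([[x,y,z] for x in(x0,x1) for y in(-w/2,w/2) for z in(z0,z1)])
def kmask(c):
    im=cv2.GaussianBlur(c['img'],(0,0),0.6).astype(float); R,G=im[...,0],im[...,1]
    return (R/(G+1)>1.55).astype(np.float32)
KP=[bx(0,.106,.094,0,.026),bx(.076,.106,.094,0,.04)]
def fitk(cs,p0):
    ms=[kmask(c) for c in cs]; wins=[]
    for c in cs:
        q=proj(c,np.vstack([loc(p0,b) for b in KP])); a=np.floor(q.min(0)-6).astype(int); b=np.ceil(q.max(0)+6).astype(int); wins.append((*a,*(b-a)))
    def cost(v):
        p=(p0[0]+v[0]/1e3,p0[1]+v[1]/1e3,p0[2]+v[2]/100); t=0
        for c,m,w in zip(cs,ms,wins):
            s=np.maximum.reduce([sil(c,loc(p,b),*w) for b in KP]); mm=m[w[1]:w[1]+w[3],w[0]:w[0]+w[2]]
            t+=np.abs(s-mm).sum()
        return t
    r=minimize(cost,[0,0,0],method='Nelder-Mead',options=dict(initial_simplex=[[0,0,0],[8,0,0],[0,8,0],[0,0,12]],xatol=.05,fatol=.05))
    v=r.x; return np.array([p0[0]+v[0]/1e3,p0[1]+v[1]/1e3,p0[2]+v[2]/100]),r.fun
def fitpts(obs,p0):
    f=lambda v:np.concatenate([proj(c,loc(v,P))[0]-uv for c,uv,P in obs])
    r=least_squares(f,p0,x_scale=[.01,.01,.1]); return r.x,r.fun.reshape(-1,2)
E
python3 - <<'E'
from keep import *
T,S=cap('top'),cap('side')
p0=[*back(T,px((390,185),(295,457),10),.026)[0,:2],.08]; print(p0)
for cs in([T,S],[T],[S]): k,f=fitk(cs,p0); print('keeper',k.round(4),round(f,1))
k,f=fitk([T,S],p0)
pk=[(loc(k,b)[i],col) for b in KP for i,col in(([1,5,7,3],(255,255,0)),([0,4,6,2],(0,255,0)))]
sl=loc(k,[[0,-.015,.026],[.076,-.015,.026],[.076,.015,.026],[0,.015,.026]]); pk.append((sl,(255,0,255)))
crop(T,390,185,450,240,10,'k1.png',pk);crop(S,262,115,315,165,10,'k2.png',pk)
t=lambda p:px((265,170),p,7); s=lambda p:px((235,200),p,10); zb=.0315; zh=.038
obs=[(T,t((113,62)),(.08,.025,zb)),(T,t((233,68)),(.08,-.025,zb)),(T,t((103,247)),(0,.025,zb)),(T,t((228,257)),(0,-.025,zb)),(T,t((117,543)),(-.12,.014,zh)),(T,t((180,546)),(-.12,-.014,zh)),
(S,s((85,88)),(.08,-.025,zb)),(S,s((52,217)),(.08,.025,zb)),(S,s((335,128)),(0,-.025,zb)),(S,s((312,250)),(0,.025,zb)),(S,s((715,207)),(-.12,-.014,zh))]
v,r=fitpts(obs,[.62,0,0]); print('scraper',v.round(4)); print(r.round(1).tolist())
pp=[(loc(v,[[0,-.025,zb],[.08,-.025,zb],[.08,.025,zb],[0,.025,zb]]),(0,255,0)),(loc(v,[[0,-.014,zh],[-.12,-.014,zh],[-.12,.014,zh],[0,.014,zh]]),(255,255,0))]
crop(T,265,170,310,255,7,'s1b.png',pp); crop(S,235,200,310,240,10,'s2b.png',pp)
E
```

```text
[np.float64(0.5773741956257997), np.float64(-0.36822083795287164), 0.08]
keeper [ 0.5761 -0.3712  0.1292] 148.6
keeper [ 0.5761 -0.3714  0.1355] 73.2
keeper [ 0.5754 -0.3728  0.1064] 67.8
scraper [ 0.6388  0.004  -0.0375]
[[0.1, -0.6], [0.3, -0.4], [-0.1, 0.5], [-0.4, 0.1], [-0.7, 0.7], [0.4, 0.9], [0.2, 0.4], [-0.7, -0.4], [0.2, 0.1], [-1.1, 0.1], [0.1, -1.0]]
```

View pics/k1.png

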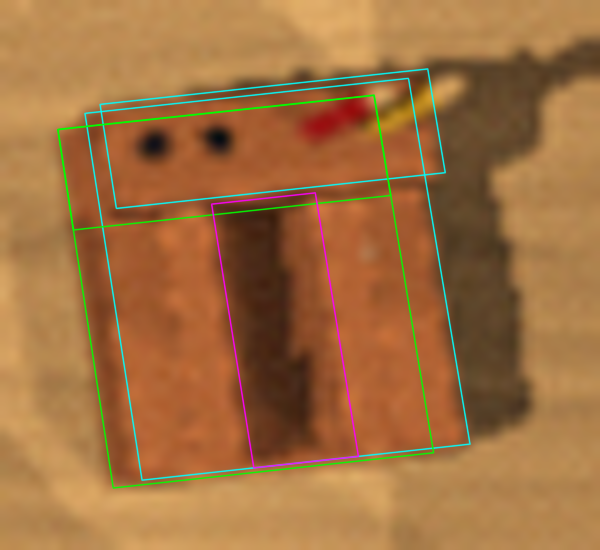

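View pics/k2.png

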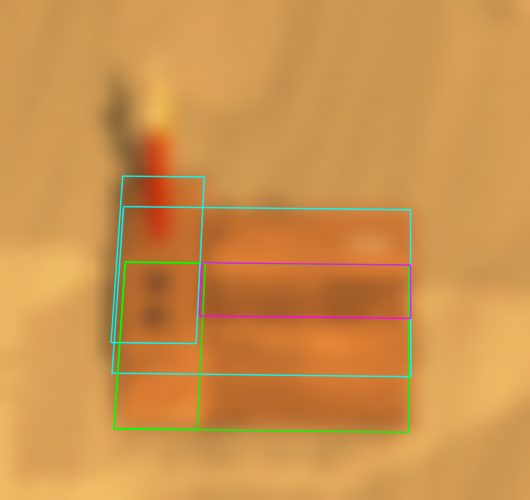

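View pics/s1b.png

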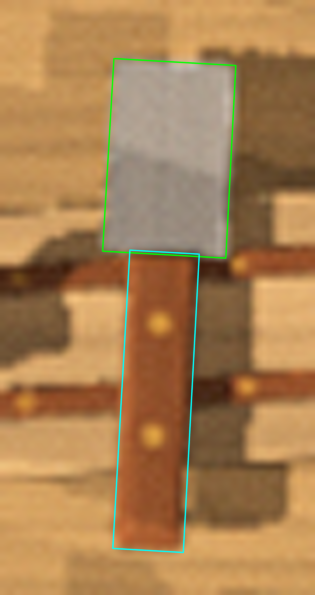

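View pics/s2b.png

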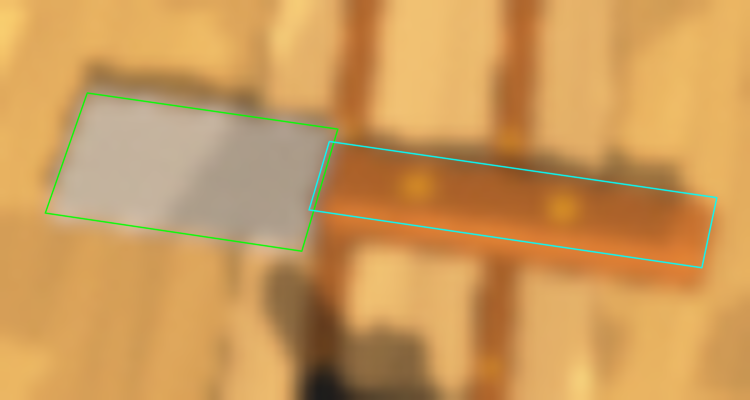

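```bash
python3 - <<'E'
from keep import *
T,S=cap('top'),cap('side')
k=np.array([.5765,-.3705,.095])
pk=[(loc(k,b)[i],col) for b in KP for i,col in(([1,5,7,3],(255,255,0)),([0,4,6,2],(0,255,0)))]
sl=loc(k,[[0,-.015,.026],[.076,-.015,.026],[.076,.015,.026],[0,.015,.026]]); pk.append((sl,(255,0,255)))
crop(T,390,185,450,240,10,'k3.png',pk);crop(S,262,115,315,165,10,'k4.png',pk)
E
```

```text
(no output)
```

View pics/k3.png

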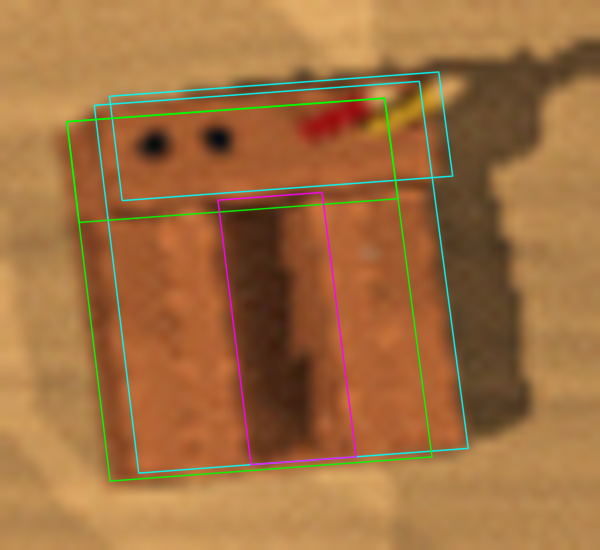

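View pics/k4.png

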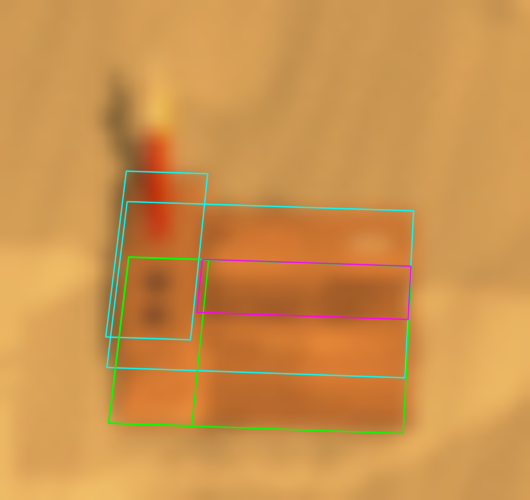

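```bash
cat > go.py <<'E'
import sys
from bed import *
from scipy.spatial.transform import Rotation as Ro
def st():
    s=bot.read_state(); R=Ro.from_rotvec(s['eef_rot']).as_matrix(); return s,R
def plan(x,y,z,axis,flip=None):
    """axis = yaw of held object's long axis; jaws across."""
    s,R=st(); best=None
    for k in (0,1):
        j=axis+np.pi/2+k*np.pi; yv=np.array([np.cos(j),np.sin(j),0]); xv=np.array([0,0,-1.]); Rt=np.c_[xv,yv,np.cross(xv,yv)]
        rv=Ro.from_matrix(R.T@Rt).as_rotvec()
        c=(np.linalg.norm(rv),rv,Rt)
        if best is None or c[0]<best[0]: best=c
    d=np.array([x,y,z])-s['tcp_pos']
    print('t %.1f'%s['clock'],'tcp',s['tcp_pos'].round(4),'jawyaw %.3f'%np.arctan2(R[1,1],R[0,1]),'q',s['joint_positions'].round(2),'open %.4f'%s['opening'],'F',s['contact_force'].round(1))
    print('turn',best[1].round(3),'| shift cm after turn',(best[2].T@d*100).round(2),'| before turn',(R.T@d*100).round(2),'world mm',(d*1e3).round(1))
if __name__=='__main__': plan(*map(float,sys.argv[1:5]))
E
python3 go.py .604 .005 .15 -.0375
```

```text
t 0.9 tcp [ 0.1557 -0.6568  0.2314] jawyaw -1.338 q [-1.49  0.29  1.58  0.    1.28 -0.15] open 0.0855 F [ 0.5 -0.8 -0.2]
turn [ 0.27 -0.   -0.  ] | shift cm after turn [  8.14 -67.81 -42.31] | before turn [  8.13 -54.05 -58.88] world mm [448.3 661.8 -81.4]
```

```bash
python3 -m inch '[[0,0,0,0.135,0,0,0],[0,0,0,0.135,0,0,0],[0,-4,-2.5,0,0,0,0],[0,-4,-2.5,0,0,0,0],[0,-4,-2.5,0,0,0,0],[0,-4,-2.5,0,0,0,0],[0,-4,-2.5,0,0,0,0],[0,-4,-2.5,0,0,0,0],[0,-4,-2.5,0,0,0,0],[0,-4,-2.5,0,0,0,0],[0,-4,-2.5,0,0,0,0],[0,-4,-2.5,0,0,0,0],[0,-4,-2.5,0,0,0,0],[0,-4,-2.5,0,0,0,0],[0,-4,-2.5,0,0,0,0],[0,-4,-2.5,0,0,0,0],[0,-4,-2.5,0,0,0,0],[0,-4,-2.5,0,0,0,0],[0,0,0,0,0,0,0]]'; python3 go.py .604 .005 .15 -.0375
```

```text
clock: 2.8
tcp_pos: [0.5812, -0.0277, 0.2315]
eef_rot: [-2.206, 0.033, 2.203]
contact_force: [-0.6, 0.4, 0.4]
opening: 0.0856
t 2.8 tcp [ 0.5812 -0.0277  0.2315] jawyaw -1.602 q [-0.22  0.08  1.81  0.    1.25  1.38] open 0.0856 F [-0.6  0.4  0.4]
turn [ 0.006 -0.001  0.001] | shift cm after turn [ 8.15 -3.35 -2.15] | before turn [ 8.15 -3.33 -2.16] world mm [ 22.8  32.7 -81.5]
```

```bash
python3 go.py .609 .005 .022 -.0375; python3 -m inch '[[4,-1.6,-1.4,0,0,0,0],[4,-1.7,-1.3,0,0,0,0],[3,0,0,0,0,0,0],[3,0,0,0,0,0,0],[0,0,0,0,0,0,0],[0,0,0,0,0,0,0]]'; python3 go.py .609 .005 .022 -.0375
python3 - <<'E'
from bed import *
T,S=cap('top'),cap('side')
crop(S,220,150,340,260,5,'t1.png')
E
```

```text
t 2.8 tcp [ 0.5812 -0.0277  0.2315] jawyaw -1.602 q [-0.22  0.08  1.81  0.    1.25  1.38] open 0.0856 F [-0.6  0.4  0.4]
turn [ 0.006 -0.001  0.001] | shift cm after turn [20.95 -3.37 -2.65] | before turn [20.95 -3.33 -2.65] world mm [  27.8   32.7 -209.5]
clock: 3.4
tcp_pos: [0.6073, -0.0005, 0.0915]
eef_rot: [-2.202, 0.041, 2.203]
contact_force: [-0.0, -0.2, 0.4]
opening: 0.0855
t 3.4 tcp [ 6.073e-01 -5.000e-04  9.150e-02] jawyaw -1.608 q [-0.17  0.29  1.85 -0.    1.01  1.44] open 0.0855 F [-0.  -0.2  0.4]
turn [-0.     0.001 -0.   ] | shift cm after turn [ 6.95 -0.56 -0.15] | before turn [ 6.95 -0.56 -0.15] world mm [  1.7   5.5 -69.5]
```

View pics/t1.png

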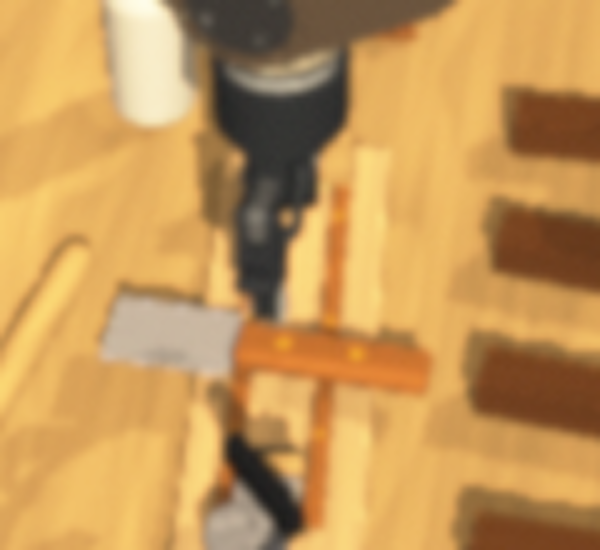

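```bash
python3 -m inch '[[2.5,-0.5,-0.1,0,0,0,0],[2.5,0,0,0,0,0,0],[1.9,0,0,0,0,0,0],[0,0,0,0,0,0,0],[0,0,0,0,0,0,1],[0,0,0,0,0,0,1],[0,0,0,0,0,0,1],[0,0,0,0,0,0,1],[0,0,0,0,0,0,1],[0,0,0,0,0,0,1],[0,0,0,0,0,0,1],[0,0,0,0,0,0,1]]'; python3 go.py .609 .005 .022 -.0375
python3 - <<'E'
from bed import *
T,S=cap('top'),cap('side')
crop(S,220,150,340,260,5,'t2.png')
E
```

```text
clock: 4.7
tcp_pos: [0.6099, 0.0046, 0.0239]
eef_rot: [-2.206, 0.041, 2.2]
contact_force: [-0.4, -0.4, 6.0]
opening: 0.0263
t 4.7 tcp [0.6099 0.0046 0.0239] jawyaw -1.608 q [-0.16  0.39  1.86 -0.    0.89  1.45] open 0.0263 F [-0.4 -0.4  6. ]
turn [ 0.    -0.003 -0.   ] | shift cm after turn [ 0.19 -0.03  0.09] | before turn [ 0.19 -0.03  0.09] world mm [-0.9  0.4 -1.9]
```

View pics/t2.png

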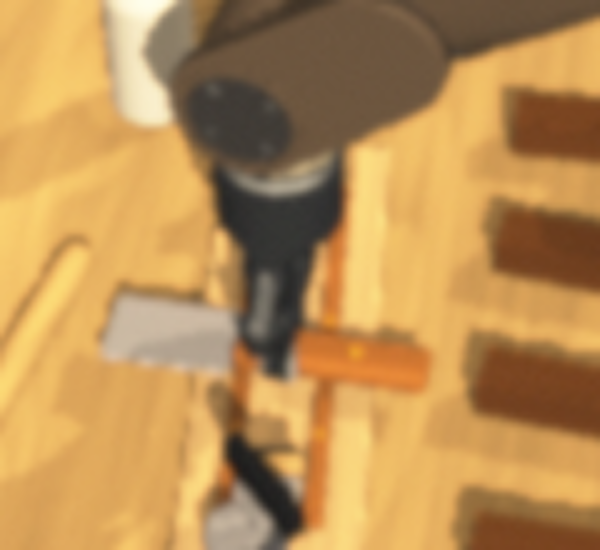

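```bash
python3 -m inch '[[-1,0,0,0,0,0,1],[-2,0,0,0,0,0,1],[-3,0,0,0,0,0,1],[-4,0,0,0,0,0,1],[0,0,3,0,0,0,1],[0,0,4,0,0,0,1],[0,0,4,0,0,0,1],[0,0,3,0,0,0,1],[0,0,1,0,0,0,1],[0,0,0,0,0,0,1],[0,0,0,0,0,0,1]]'; python3 go.py .4531 -.3841 .03 .11
python3 - <<'E'
from bed import *
T,S=cap('top'),cap('side')
crop(S,220,150,370,260,5,'t3.png');crop(T,230,160,330,280,5,'t4.png')
E
```

```text
clock: 5.9
tcp_pos: [0.46, 0.0102, 0.123]
eef_rot: [-2.205, 0.041, 2.2]
contact_force: [-0.6, 0.1, -0.7]
opening: 0.0264
t 5.9 tcp [0.46   0.0102 0.123 ] jawyaw -1.608 q [-0.2  -0.08  2.18  0.    1.03  1.41] open 0.0264 F [-0.6  0.1 -0.7]
turn [-0.147 -0.002 -0.   ] | shift cm after turn [ 9.3  39.11  5.01] | before turn [ 9.31 39.42 -0.77] world mm [  -6.9 -394.3  -93. ]
```

View pics/t3.png

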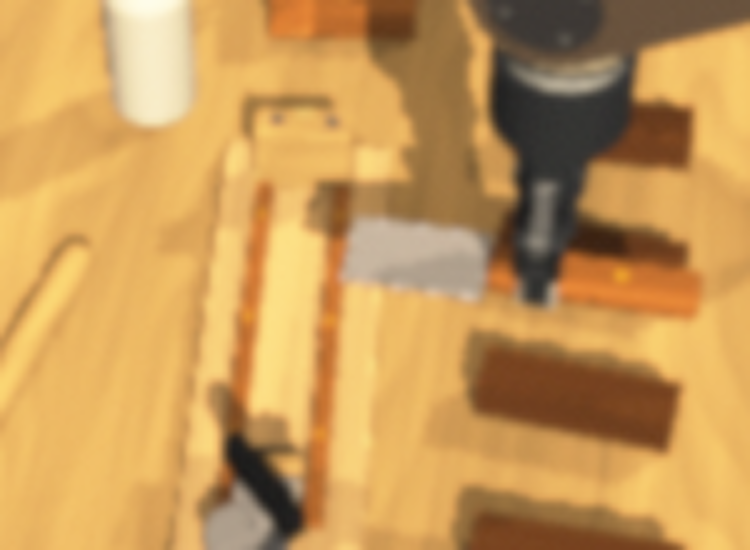

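View pics/t4.png

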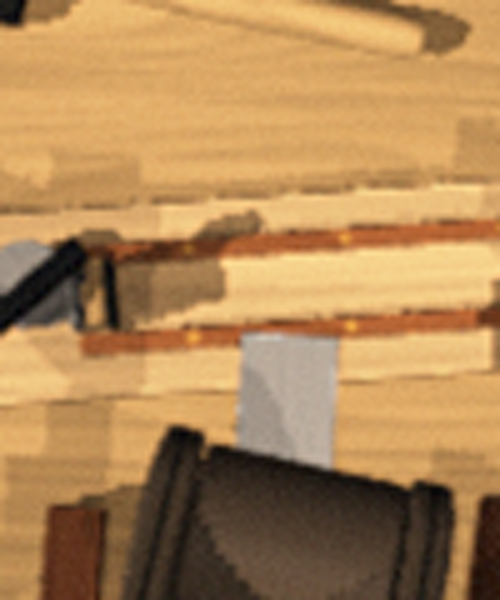

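```bash
python3 - <<'E'
from keep import *
T,S=cap('top'),cap('side')
t=lambda p:px((230,160),p,5); s=lambda p:px((220,150),p,5); z=.1305
for c,a in((T,t((242,337))),(T,t((340,340))),(S,s((362,220))),(S,s((345,278)))): print(back(c,a,z).round(4))
E
python3 -m inch '[[0,3.5,0.1,-0.075,0,0,1],[0,4,0.2,-0.072,0,0,1],[0,4,0.5,0,0,0,1],[0,4,0.5,0,0,0,1],[0,4,0.5,0,0,0,1],[0,4,0.5,0,0,0,1],[0,4,0.5,0,0,0,1],[0,4,0.5,0,0,0,1],[0,4,0.5,0,0,0,1],[0,3,0.5,0,0,0,1],[0,0.5,0.5,0,0,0,1],[2,0,0,0,0,0,1],[3,0,0,0,0,0,1],[2.5,0,0,0,0,0,1],[0,0,0,0,0,0,1],[0,0,0,0,0,0,1]]'; python3 go.py .4531 -.3841 .03 .11
```

```text
[[0.5679 0.0304 0.1305]]
[[ 0.5674 -0.0197  0.1305]]
[[ 0.5641 -0.017   0.1305]]
[[0.567  0.0293 0.1305]]
clock: 7.7
tcp_pos: [0.4459, -0.382, 0.047]
eef_rot: [2.164, 0.121, -2.166]
contact_force: [0.8, 0.1, -0.7]
opening: 0.0267
t 7.7 tcp [ 0.4459 -0.382   0.047 ] jawyaw -1.461 q [-0.88  0.32  1.91  0.    0.92  0.58] open 0.0267 F [ 0.8  0.1 -0.7]
turn [0.    0.001 0.001] | shift cm after turn [ 1.7   0.29 -0.7 ] | before turn [ 1.7   0.29 -0.7 ] world mm [  7.2  -2.1 -17. ]
```

```bash
python3 -m inch '[[1.2,0.25,0,0,0,0,1],[1.2,0,0,0,0,0,1],[0,0,0,0,0,0,1],[0,0,0,0,0,0,1]]'; python3 go.py .4531 -.3841 .03 .11
python3 - <<'E'
from bed import *
T,S=cap('top'),cap('side')
crop(S,250,110,360,180,7,'t5.png');crop(T,370,180,460,270,6.5,'t6.png')
E
```

```text
clock: 8.1
tcp_pos: [0.4459, -0.3849, 0.023]
eef_rot: [2.165, 0.12, -2.166]
contact_force: [0.4, 0.2, -0.5]
opening: 0.026
t 8.1 tcp [ 0.4459 -0.3849  0.023 ] jawyaw -1.461 q [-0.88  0.36  1.91  0.    0.87  0.58] open 0.0260 F [ 0.4  0.2 -0.5]
turn [-0.     0.     0.001] | shift cm after turn [-0.7   0.   -0.73] | before turn [-0.7   0.   -0.73] world mm [7.2 0.8 7. ]
```

View pics/t5.png

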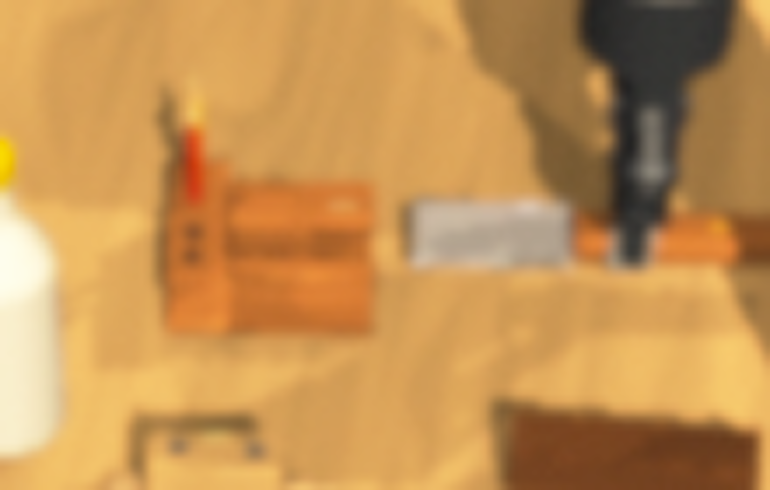

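View pics/t6.png

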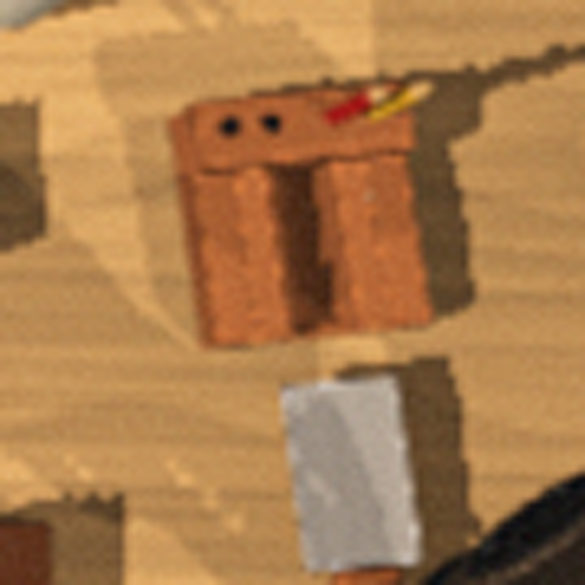

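```bash
python3 -m inch '[[1,-0.15,0,0,0,0,1],[0.7,0,0,0,0,0,1],[0,0,0,0,0,0,1],[0,0,0,0,0,0,1]]'; python3 -m inch '[[0.2,0,0,0,0,0,1],[0,0,0,0,0,0,1],[0,0,0,0,0,0,1]]'; python3 go.py .4531 -.3841 .003 .11

```

```text
clock: 8.6
tcp_pos: [0.4456, -0.3832, 0.0057]
eef_rot: [2.165, 0.12, -2.166]
contact_force: [0.5, -1.0, -0.7]
opening: 0.0264
clock: 8.9
tcp_pos: [0.446, -0.3837, 0.0045]
eef_rot: [2.165, 0.119, -2.165]
contact_force: [-0.4, -0.6, -1.0]
opening: 0.0263
t 8.9 tcp [ 0.446  -0.3837  0.0045] jawyaw -1.461 q [-0.88  0.39  1.92 -0.    0.84  0.58] open 0.0263 F [-0.4 -0.6 -1. ]
turn [-0. -0. -0.] | shift cm after turn [ 0.15  0.12 -0.71] | before turn [ 0.15  0.12 -0.71] world mm [ 7.1 -0.4 -1.5]
```

```bash
python3 -m inch '[[0.15,0,0,0,0,0,1],[0,0,0,0,0,0,1],[0,0,-1,0,0,0,1],[0,0,-1,0,0,0,1],[0,0,-0.7,0,0,0,1],[0,0,-0.7,0,0,0,1],[0,0,-0.7,0,0,0,1],[0,0,0,0,0,0,1]]'; python3 go.py .5465 -.3731 .003 .11
python3 - <<'E'
from bed import *
T,S=cap('top'),cap('side')
crop(S,250,110,360,180,7,'t7.png');crop(T,370,180,460,270,6.5,'t8.png')
E
```

```text
clock: 9.7
tcp_pos: [0.4877, -0.379, 0.0029]
eef_rot: [2.165, 0.12, -2.164]
contact_force: [-0.4, -0.4, -1.6]
opening: 0.0262
t 9.7 tcp [ 0.4877 -0.379   0.0029] jawyaw -1.460 q [-0.82  0.44  1.84  0.    0.86  0.64] open 0.0262 F [-0.4 -0.4 -1.6]
turn [ 0.001 -0.    -0.001] | shift cm after turn [-0.01  0.06 -5.91] | before turn [-0.    0.06 -5.91] world mm [58.8  5.9  0.1]
```

View pics/t7.png

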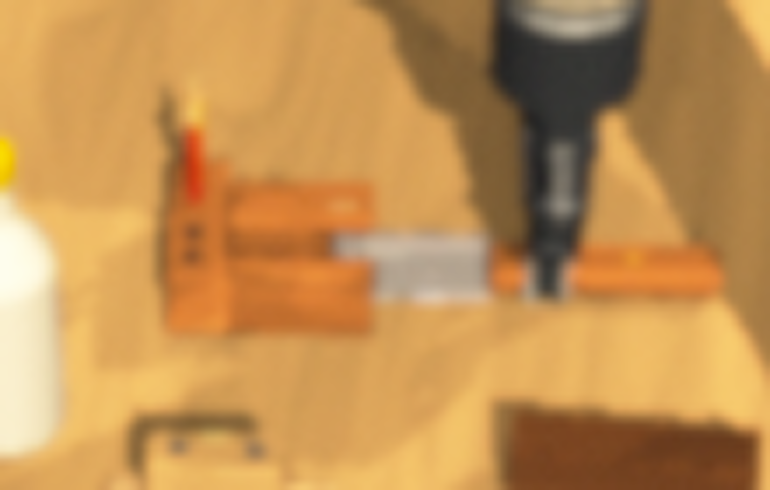

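View pics/t8.png

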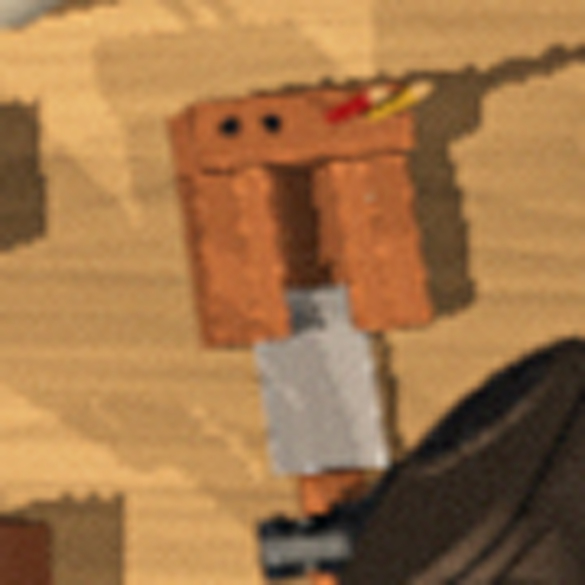

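```bash
python3 -m inch '[[0,0,-1,0,0,0,1],[0,0,-1,0,0,0,1],[0,0,-1,0,0,0,1],[0,0,-1,0,0,0,1],[0,0,-0.6,0,0,0,1],[0,0,-0.5,0,0,0,1],[0,0,0,0,0,0,1],[0,0,0,0,0,0,1]]'; python3 go.py .5465 -.3731 .003 .11
python3 - <<'E'
from bed import *
T,S=cap('top'),cap('side')
crop(S,250,110,360,180,7,'t9.png')
E
```

```text
clock: 10.6
tcp_pos: [0.5372, -0.3734, 0.0027]
eef_rot: [2.164, 0.119, -2.165]
contact_force: [-1.2, 0.2, -0.2]
opening: 0.0263
t 10.6 tcp [ 0.5372 -0.3734  0.0027] jawyaw -1.461 q [-0.76  0.51  1.75 -0.    0.89  0.7 ] open 0.0263 F [-1.2  0.2 -0.2]
turn [-0.  0.  0.] | shift cm after turn [-0.03  0.07 -0.93] | before turn [-0.03  0.07 -0.93] world mm [9.3 0.3 0.3]
```

View pics/t9.png

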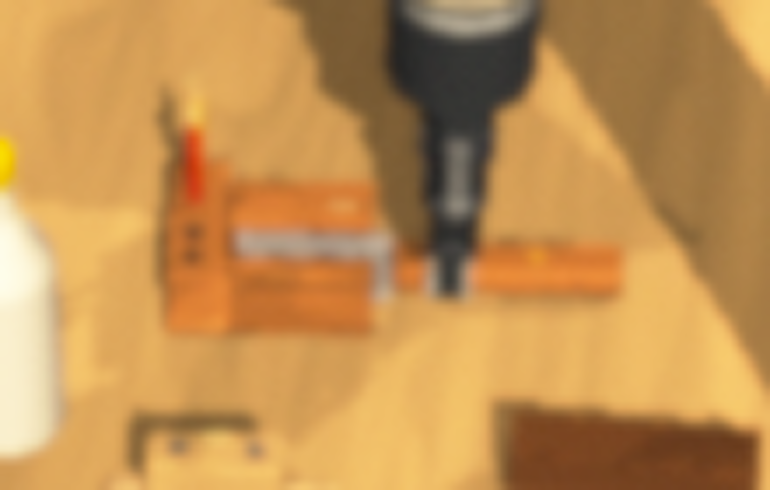

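Nearly home (≈7 mm to go); continue until the force rises.

```bash
python3 -m inch '[[0,0,-0.4,0,0,0,1],[0,0,-0.2,0,0,0,1],[0,0,0,0,0,0,1]]'; python3 -m inch '[[0,0,-0.2,0,0,0,1],[0,0,0,0,0,0,1]]' | grep -E 'tcp|force';python3 -m inch '[[0,0,-0.2,0,0,0,1],[0,0,0,0,0,0,1]]' | grep -E 'tcp|force'; python3 -m inch '[[0,0,-0.2,0,0,0,1],[0,0,0,0,0,0,1]]' | grep -E 'tcp|force'
```

```text
clock: 11.0
tcp_pos: [0.5418, -0.3732, 0.0025]
eef_rot: [2.16, 0.121, -2.169]
contact_force: [-4.9, -2.0, -0.2]
opening: 0.0263
tcp_pos: [0.5418, -0.3732, 0.0022]
contact_force: [-10.2, -2.4, 1.3]
tcp_pos: [0.542, -0.3733, 0.0022]
contact_force: [-16.3, -3.4, 5.6]
tcp_pos: [0.542, -0.3733, 0.002]
contact_force: [-22.1, -3.8, 7.5]
```

```bash
python3 -m inch '[[-0.1,0,0.5,0,0,0,1],[0,0,0,0,0,0,1],[0,0,0,0,0,0,0],[0,0,0,0,0,0,0],[0,0,0,0,0,0,0],[0,0,0,0,0,0,0],[-2,0,0,0,0,0,0],[-3,0,0,0,0,0,0],[-4,0,0,0,0,0,0],[-3,0,0,0,0,0,0],[0,0,4,0,0,0,0],[0,0,4,0,0,0,0],[0,0,2,0,0,0,0]]'; python3 go.py .4326 -.2346 .10 .023
python3 - <<'E'
from blk import *
cs,res=scan(); T,S=cs
crop(S,250,110,360,180,7,'u1.png');crop(T,370,180,460,270,6.5,'u2.png')
E
```

```text
clock: 12.9
tcp_pos: [0.4431, -0.3835, 0.1242]
eef_rot: [2.165, 0.118, -2.165]
contact_force: [0.3, 0.2, 0.2]
opening: 0.0853
t 12.9 tcp [ 0.4431 -0.3835  0.1242] jawyaw -1.461 q [-0.89  0.2   1.88 -0.    1.05  0.58] open 0.0853 F [0.3 0.2 0.2]
turn [ 0.086  0.    -0.   ] | shift cm after turn [  2.42 -14.91   0.71] | before turn [  2.41 -14.92  -0.58] world mm [-10.5 148.9 -24.2]
L0.06 est 59x39 [0.487  0.3624 0.1489] cost 107.9 top [0.4873 0.363  0.166 ] side [0.487  0.3624 0.1486]
L0.06 est 55x41 [ 0.4803  0.447  -0.002 ] cost 116.1 top [0.4811 0.4475 0.0345] side [0.4798 0.446  0.0112]
L0.12 est 118x35 [0.426  0.2347 0.0965] cost 182.8 top [0.4257 0.2353 0.0997] side [0.4262 0.2322 0.0881]
L0.12 est 119x31 [ 0.4316  0.0029 -0.1179] cost 136.3 top [ 0.4314  0.0033 -0.1144] side [ 4.311e-01 -4.000e-04 -9.410e-02]
L0.12 est 118x34 [ 0.4319 -0.1147 -0.1321] cost 135.7 top [ 0.4318 -0.1145 -0.1295] side [ 0.4307 -0.1177 -0.0892]
L0.12 est 119x32 [ 0.4233  0.1246 -0.0525] cost 153.4 top [ 0.4233  0.125  -0.0522] side [ 0.4223  0.1219 -0.073 ]
L0.12 est 117x38 [ 0.4332 -0.233   0.009 ] cost 140.4 top [ 0.4323 -0.2327  0.0179] side [ 0.4328 -0.2376  0.023 ]
```

View pics/u1.png

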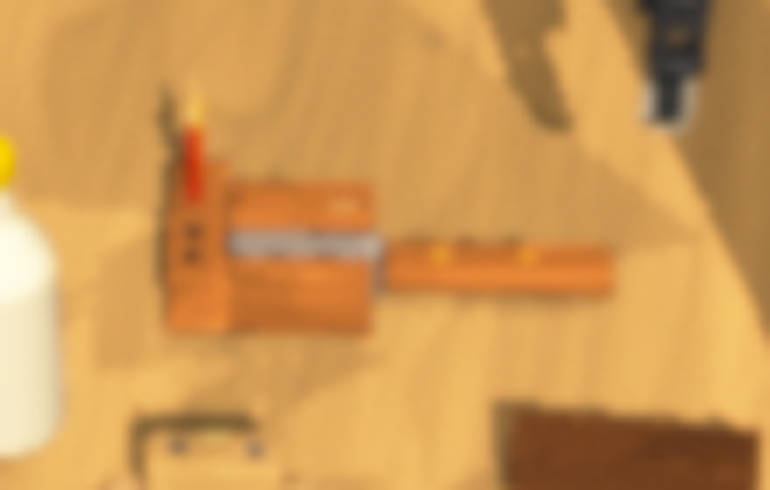

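View pics/u2.png

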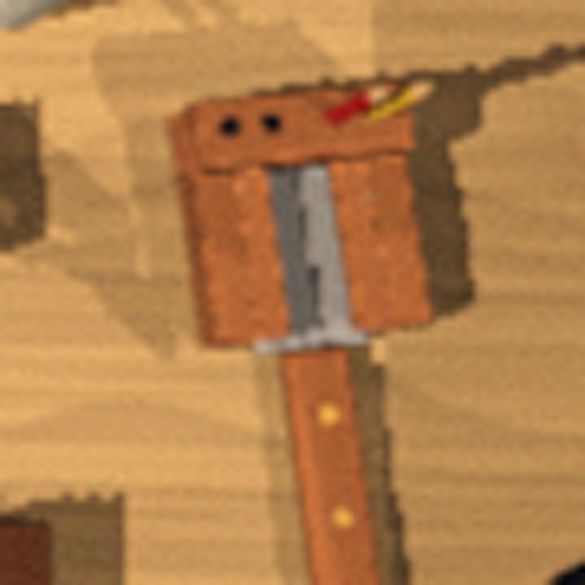

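```bash
cat > rails.py <<'E'
from keep import *
import bed
T,S=cap('top'),cap('side')
for nm,c in(('T',T),('S',S)):
    im=cv2.GaussianBlur(c['img'],(0,0),.5).astype(float)
    for sgn in(-1,1):
        pts=[]
        for yy in np.arange(.02,.235,.003):
            if nm=='S' and sgn>0 and yy>.17: continue
            xs=np.arange(-.014,.0141,.0005)
            P=np.array([bed.bl(sgn*.0255+x,yy,.007) for x in xs]); q=proj(c,P).astype(np.float32)
            v=cv2.remap(im.astype(np.float32),q[None,:,0],q[None,:,1],cv2.INTER_LINEAR)[0]
            r=v[:,0]/(v[:,1]+1); w=np.clip(r-1.5,0,None)
            if w.sum()<2: continue
            pts.append((yy,(w*xs).sum()/w.sum()))
        pts=np.array(pts); f=np.polyfit(pts[:,0],pts[:,1],1); print(nm,sgn,len(pts),'off at y=.0 %.4f  at .24 %.4f'%(np.polyval(f,0),np.polyval(f,.24)),'rms %.4f'%np.std(pts[:,1]-np.polyval(f,pts[:,0])))
E
python3 rails.py
python3 - <<'E'
from h import *
T,S=cap('top'),cap('side')
crop(T,340,190,370,235,12,'v1.png');crop(S,262,165,300,205,14,'v2.png')
E
```

```text
T -1 65 off at y=.0 0.0016  at .24 0.0011 rms 0.0002
T 1 67 off at y=.0 0.0016  at .24 0.0009 rms 0.0003
S -1 33 off at y=.0 0.0006  at .24 0.0001 rms 0.0002
S 1 2 off at y=.0 0.0025  at .24 -0.0010 rms 0.0000
```

View pics/v1.png

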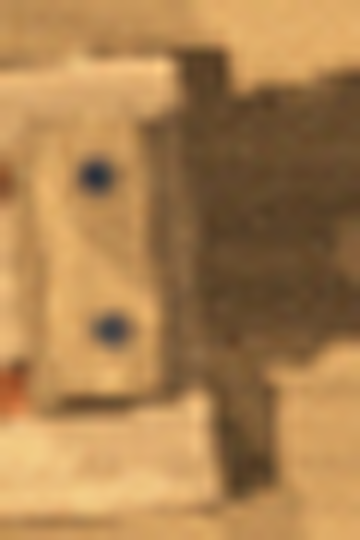

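View pics/v2.png

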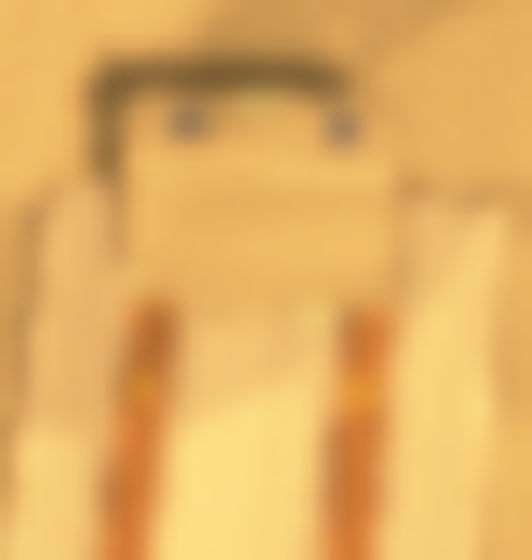

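```bash
sed -i 's/^BED=.*/BED=np.array([.6220,-.1470]); YAW=.0885/' bed.py
python3 -m inch '[[0,-3,0.1,0.09,0,0,0],[0,-4,0.2,0,0,0,0],[0,-4,0.2,0,0,0,0],[2,-3,0.2,0,0,0,0],[3,-0.9,0,0,0,0,0],[2,0,0,0,0,0,0],[0,0,0,0,0,0,0]]' >/dev/null; python3 go.py .4330 -.2335 .011 .02
```

```text
t 13.9 tcp [ 0.4312 -0.2327  0.051 ] jawyaw -1.549 q [-0.7   0.12  2.14  0.    0.89  0.85] open 0.0855 F [-0.   0.2 -0.4]
turn [0.002 0.005 0.004] | shift cm after turn [ 4.    0.08 -0.18] | before turn [ 4.    0.1  -0.19] world mm [  1.8  -0.8 -40. ]
```

```bash
python3 -m inch '[[2,0.1,-0.2,0,0,0,0],[2,0,0,0,0,0,0],[0,0,0,0,0,0,0],[0,0,0,0,0,0,1],[0,0,0,0,0,0,1],[0,0,0,0,0,0,1],[0,0,0,0,0,0,1],[0,0,0,0,0,0,1],[0,0,0,0,0,0,1],[0,0,0,0,0,0,1]]'; python3 go.py .4330 -.2335 .011 .02
```

```text
clock: 14.9
tcp_pos: [0.4352, -0.2369, 0.0152]
eef_rot: [2.213, 0.02, -2.209]
contact_force: [-0.2, 0.6, 6.1]
opening: 0.0307
t 14.9 tcp [ 0.4352 -0.2369  0.0152] jawyaw -1.551 q [-0.7   0.19  2.14  0.    0.81  0.85] open 0.0307 F [-0.2  0.6  6.1]
turn [-0.    -0.002 -0.002] | shift cm after turn [ 0.42 -0.34  0.21] | before turn [ 0.42 -0.34  0.22] world mm [-2.2  3.4 -4.2]
```

```bash
python3 -m inch '[[-1,0,0,0,0,0,1],[-2,0,0,0,0,0,1],[-4,0,0,0,0,0,1],[-3,0,0,0,0,0,1],[0,0,0,0,0,0,1],[0,0,0,0,0,0,1]]'; python3 - <<'E'
from go import *
p=bl(0,.061); print(p); plan(p[0],p[1],.115,YAW+np.pi/2)
T,S=cap('top'),cap('side')
crop(S,290,110,390,200,7,'w1.png')
E
```

```text
clock: 15.5
tcp_pos: [0.4341, -0.236, 0.1141]
eef_rot: [2.212, 0.021, -2.211]
contact_force: [-1.2, -0.1, -1.5]
opening: 0.0306
[np.float64(0.6166085443077326), np.float64(-0.08623872774934417), 0.015]
t 15.5 tcp [ 0.4341 -0.236   0.1141] jawyaw -1.551 q [-0.7   0.02  2.11 -0.    1.01  0.85] open 0.0306 F [-1.2 -0.1 -1.5]
turn [ 1.502e+00 -1.000e-03 -0.000e+00] | shift cm after turn [ -0.09 -19.5   13.3 ] | before turn [ -0.09 -14.61 -18.54] world mm [182.5 149.7   0.9]
```

View pics/w1.png

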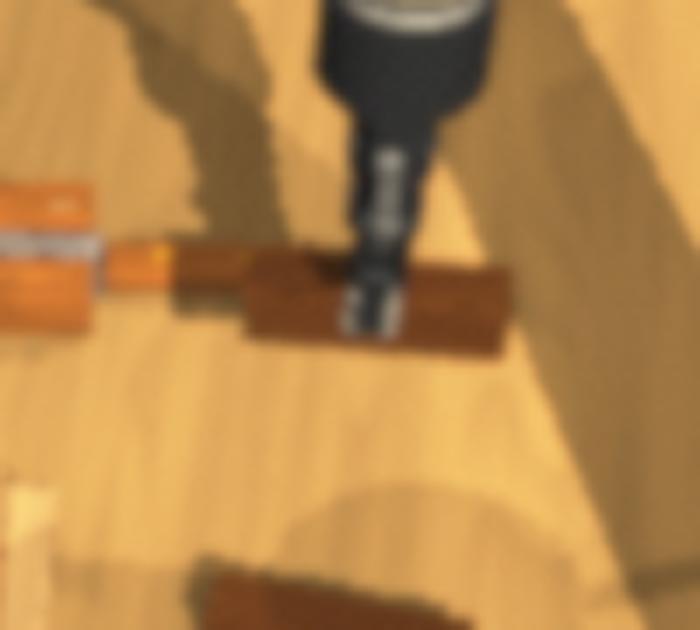

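```bash
sed -i "s/^    print('turn'/    for k in(-1,1): pass\n    print('turn'/; s/c=(np.linalg.norm(rv),rv,Rt)/c=(np.linalg.norm(rv) if flip is None else abs((s['joint_positions'][0]-j-flip+np.pi)%(2*np.pi)-np.pi),rv,Rt)/" go.py
python3 -m inch '[[0,0,0,-0.14,0,0,1],[0,0,0,-0.14,0,0,1],[0,0,0,-0.14,0,0,1],[0,0,0,-0.14,0,0,1],[0,0,0,-0.14,0,0,1],[0,0,0,-0.14,0,0,1],[0,0,0,-0.14,0,0,1],[0,0,0,-0.14,0,0,1],[0,0,0,-0.14,0,0,1],[0,0,0,-0.14,0,0,1],[0,0,0,-0.14,0,0,1],[0,0,0,-0.1,0,0,1],[0,0,0,0,0,0,1]]' >/dev/null;  python3 - <<'E'
from go import *
p=bl(0,.061); print(p); plan(p[0],p[1],.115,YAW+np.pi/2,0)
E
```

```text
[np.float64(0.6166085443077326), np.float64(-0.08623872774934417), 0.015]
t 16.9 tcp [ 0.4331 -0.2352  0.1117] jawyaw 0.089 q [-0.7   0.02  2.11 -0.    1.01 -0.79] open 0.0305 F [-1.  -0.5 -1.5]
turn [ 0.    -0.003  0.003] | shift cm after turn [ -0.33  19.6  -13.21] | before turn [ -0.35  19.6  -13.21] world mm [183.5 148.9   3.3]
```

```bash
python3 -m inch '[[0,3,-2.1,0,0,0,1],[0,4,-2.7,0,0,0,1],[0,4,-2.7,0,0,0,1],[0,4,-2.7,0,0,0,1],[0,3,-2.2,0,0,0,1],[0,1.6,-1,0,0,0,1],[3,0,0,0,0,0,1],[3,0,0,0,0,0,1],[0,0,0,0,0,0,1],[0,0,0,0,0,0,1]]'>/dev/null;  python3 - <<'E'
from go import *
p=bl(0,.063); plan(p[0],p[1],.030,YAW+np.pi/2,0)
T,S=cap('top'),cap('side')
crop(S,240,150,330,230,7,'w2.png');crop(T,290,180,380,250,7,'w3.png')
E
```

```text
t 17.9 tcp [ 0.6164 -0.0849  0.0523] jawyaw 0.088 q [-0.3   0.37  1.82 -0.    0.95 -0.39] open 0.0309 F [ 0.4 -0.4  0.4]
turn [-0.001 -0.001  0.003] | shift cm after turn [ 2.23  0.01 -0.07] | before turn [ 2.23  0.01 -0.06] world mm [  0.    0.7 -22.3]
```

View pics/w2.png

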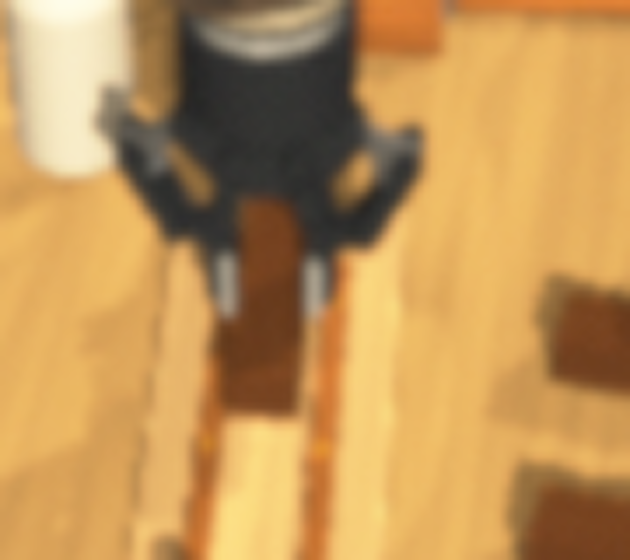

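View pics/w3.png

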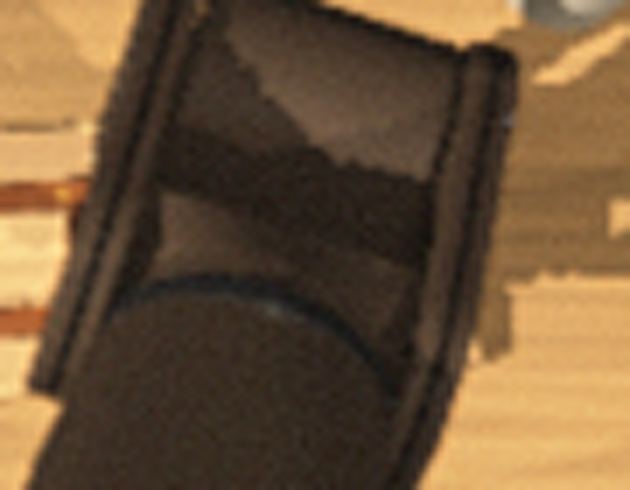

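```bash
python3 - <<'E'
from keep import *
import bed
S=cap('side')
R=np.array([[np.cos(bed.YAW),np.sin(bed.YAW)],[-np.sin(bed.YAW),np.cos(bed.YAW)]])
for p in((218,408),(297,413)):
    print(R@(back(S,px((240,150),p,7),.037)[0,:2]-bed.BED))
E
```

```text
[0.02050309 0.10968631]
[-0.01464014  0.11045682]
```

```bash
python3 -m inch '[[1.5,0,0,0,0,0,1],[0.6,0,0,0,0,0,1],[0,0,0,0,0,0,1],[0,0,0,0,0,0,1]]'| grep -E 'tcp|force'; python3 -m inch '[[0.2,0,0,0,0,0,1],[0,0,0,0,0,0,1]]'| grep -E 'tcp|force'
```

```text
tcp_pos: [0.6175, -0.0855, 0.0325]
contact_force: [0.4, 0.0, -1.4]
tcp_pos: [0.6177, -0.0854, 0.0309]
contact_force: [0.1, -0.3, -1.5]
```

Inside the channel, no contact. Lower to the floor, then feel for the stop (tool +z = toward the stop).

```bash
python3 -m inch '[[0.2,0,0,0,0,0,1],[0,0,0,0,0,0,1]]'| grep -E 'tcp|force'; python3 -m inch '[[0.15,0,0,0,0,0,1],[0,0,0,0,0,0,1]]'| grep -E 'tcp|force'; python3 -m inch '[[0,0,0.2,0,0,0,1],[0,0,0,0,0,0,1]]'| grep -E 'tcp|force';python3 -m inch '[[0,0,0.2,0,0,0,1],[0,0,0,0,0,0,1]]'| grep -E 'tcp|force'
```

```text
tcp_pos: [0.6181, -0.0855, 0.0302]
contact_force: [-2.4, 0.7, 4.2]
tcp_pos: [0.6181, -0.0855, 0.0302]
contact_force: [-6.1, 1.3, 12.3]
tcp_pos: [0.6182, -0.0856, 0.0302]
contact_force: [-6.5, 6.9, 14.0]
tcp_pos: [0.6182, -0.0856, 0.0302]
contact_force: [-6.1, 12.5, 14.2]
```

```bash
python3 -m inch '[[-0.4,-0.15,-0.4,0,0,0,1],[0,0,0,0,0,0,1],[0,0,0,0,0,0,1]]'| grep -E 'tcp|force'; python3 -m inch '[[0,0,0,0,0,0,0],[0,0,0,0,0,0,0],[0,0,0,0,0,0,0],[0,0,0,0,0,0,0],[-2,0,0,0,0,0,0],[-4,0,0,0,0,0,0],[-4,0,0,0,0,0,0],[-2,0,0,0,0,0,0],[0,-4,0,0,0,0,0],[0,-4,0,0,0,0,0],[0,-4,0,0,0,0,0],[0,-4,0,0,0,0,0],[0,-2,0,0,0,0,0]]'| grep -E 'tcp|force'; cat > look.py <<'E'
import sys
from blk import *
import bed
R=np.array([[np.cos(bed.YAW),np.sin(bed.YAW)],[-np.sin(bed.YAW),np.cos(bed.YAW)]])
def meas(cs,y,z,L,tag):
    p0=np.array(bed.bl(0,y)[:2]+[bed.YAW+np.pi/2])
    for nm,c in(('T',cs[:1]),('S',cs[1:]),('TS',cs)):
        a,f=fit(c,p0,L,zc=z+.015); l=R@(a[:2]-bed.BED); print(tag,nm,'local mm',(l*1e3).round(1),'yaw err %.3f'%(a[2]-p0[2]),'cost %.0f'%f)
    return a
if __name__=='__main__':
    T,S=cap('top'),cap('side'); n=sys.argv[1]
    crop(T,205,180,385,250,4.4,n+'T.png'); crop(S,235,160,325,290,4.5,n+'S.png')
    for a in sys.argv[2:]:
        y,z,L=map(float,a.split(',')); meas([T,S],y/1e3,z/1e3,L/1e3,a)
E
python3 look.py p1 60,16,120
```

```text
tcp_pos: [0.616, -0.0856, 0.0311]
contact_force: [-0.4, -0.2, -0.9]
tcp_pos: [0.434, -0.101, 0.1507]
contact_force: [-0.5, 0.1, 0.3]
60,16,120 T local mm [ 0.4 58.3] yaw err -0.006 cost 97
60,16,120 S local mm [-0.3 51.9] yaw err 0.013 cost 61
60,16,120 TS local mm [ 0.2 58.3] yaw err -0.005 cost 163
```

View pics/p1T.png

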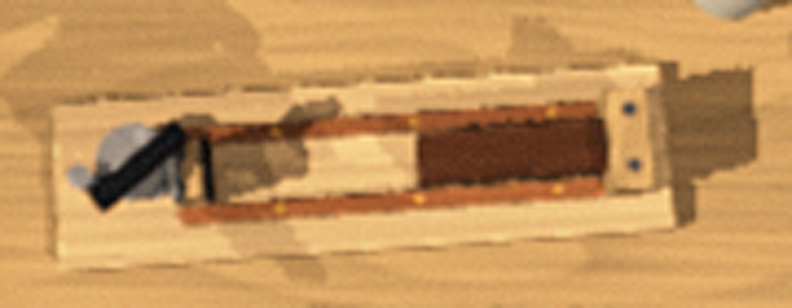

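View pics/p1S.png

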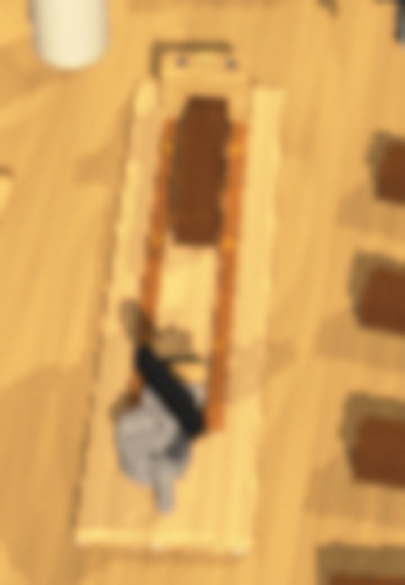

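```bash
sed -i 's/^BED=.*/BED=np.array([.6221,-.1485]); YAW=.0885/' bed.py
cat > pk.py <<'E'
import sys
from go import *
a=list(map(float,sys.argv[1:])); plan(*a[:4],flip=-1.5)
E
cat > pl.py <<'E'
import sys
from go import *
x,y,z=map(float,sys.argv[1:4]); p=bl(x/1e3,y/1e3); plan(p[0],p[1],z,YAW+np.pi/2,flip=0)
E
python3 pk.py .4315 -.1155 .010 -.125
```

```text
t 21.1 tcp [ 0.4348 -0.1011  0.151 ] jawyaw 0.088 q [-0.46 -0.15  2.19 -0.    1.1  -0.54] open 0.0856 F [ 0.5  0.1 -0.8]
turn [-1.358e+00 -1.000e-03  0.000e+00] | shift cm after turn [14.1  -1.47 -0.15] | before turn [14.1  -0.45  1.4 ] world mm [  -3.3  -14.4 -141. ]
```

```bash
python3 -m inch '[[0,-0.4,1.4,-0.14,0,0,0],[2,0,0,-0.14,0,0,0],[2,0,0,-0.14,0,0,0],[2,0,0,-0.14,0,0,0],[0,0,0,-0.14,0,0,0],[0,0,0,-0.14,0,0,0],[0,0,0,-0.14,0,0,0],[0,0,0,-0.14,0,0,0],[0,0,0,-0.14,0,0,0],[0,0,0,-0.1,0,0,0],[2,0,0,0,0,0,0],[0,0,0,0,0,0,0],[0,0,0,0,0,0,0]]'>/dev/null;python3 pk.py .4315 -.1155 .012 -.125
python3 - <<'E'
from h import *
S=cap('side');T=cap('top'); crop(S,300,150,390,250,6,'w5.png')
E
```

```text
t 22.4 tcp [ 0.4345 -0.1156  0.0712] jawyaw 1.449 q [-0.49 -0.01  2.23  0.    0.92 -1.94] open 0.0855 F [ 0.7  0.1 -0.3]
turn [ 0.003 -0.001 -0.   ] | shift cm after turn [ 5.92 -0.03 -0.3 ] | before turn [ 5.92 -0.03 -0.3 ] world mm [ -3.    0.1 -59.2]
```

View pics/w5.png

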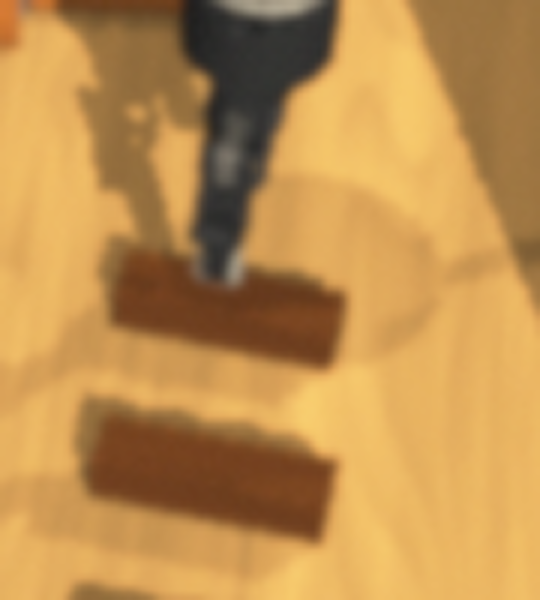

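```bash
python3 -m inch '[[2,0,-0.3,0,0,0,0],[2,0,0,0,0,0,0],[1.9,0,0,0,0,0,0],[0,0,0,0,0,0,0],[0,0,0,0,0,0,1],[0,0,0,0,0,0,1],[0,0,0,0,0,0,1],[0,0,0,0,0,0,1],[0,0,0,0,0,0,1],[0,0,0,0,0,0,1]]'>/dev/null;python3 pk.py .4315 -.1155 .012 -.125; python3 -m inch '[[-1,0,0,0,0,0,1],[-2,0,0,0,0,0,1],[-4,0,0,0,0,0,1],[-3,0,0,0.14,0,0,1],[0,0,0,0.14,0,0,1],[0,0,0,0.14,0,0,1],[0,0,0,0.14,0,0,1],[0,0,0,0.14,0,0,1],[0,0,0,0.14,0,0,1],[0,0,0,0.14,0,0,1],[0,0,0,0.14,0,0,1],[0,0,0,0.14,0,0,1],[0,0,0,0.1,0,0,1],[0,0,0,0,0,0,1]]'>/dev/null; python3 pl.py 0 182 .05
```

```text
t 23.6 tcp [ 0.4322 -0.1159  0.0136] jawyaw 1.449 q [-0.49  0.1   2.25  0.    0.79 -1.94] open 0.0305 F [-0.1  0.8  5.7]
turn [0.003 0.002 0.001] | shift cm after turn [ 0.16  0.03 -0.07] | before turn [ 0.16  0.03 -0.07] world mm [-0.7  0.4 -1.6]
t 24.9 tcp [ 0.4305 -0.115   0.1122] jawyaw 0.089 q [-0.49 -0.09  2.22  0.    1.02 -0.58] open 0.0304 F [ 0.6  0.3 -1.3]
turn [ 0.001 -0.001  0.001] | shift cm after turn [  6.22  18.78 -13.17] | before turn [  6.21  18.8  -13.15] world mm [175.5 147.7 -62.2]
```

```bash
python3 -m inch '[[0,3,-2.1,0,0,0,1],[0,4,-2.8,0,0,0,1],[0,4,-2.8,0,0,0,1],[0,4,-2.8,0,0,0,1],[0,3,-2.1,0,0,0,1],[0,0.8,-0.6,0,0,0,1],[3,0,0,0,0,0,1],[3,0,0,0,0,0,1],[0,0,0,0,0,0,1],[0,0,0,0,0,0,1]]'>/dev/null;  python3 pl.py 0 182 .0286; python3 look.py p2
```

```text
t 25.9 tcp [0.6056 0.0326 0.0519] jawyaw 0.089 q [-0.11  0.34  1.86 -0.    0.94 -0.2 ] open 0.0306 F [ 1.3  0.1 -0.3]
turn [ 0.001 -0.     0.002] | shift cm after turn [ 2.33  0.05 -0.02] | before turn [ 2.33  0.05 -0.02] world mm [  0.4   0.2 -23.3]
```

View pics/p2S.png

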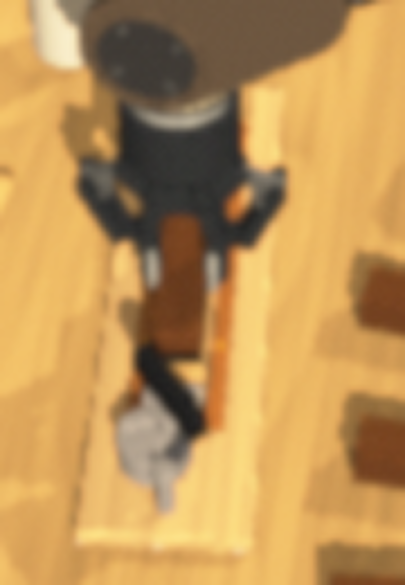

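```bash
python3 -m inch '[[1.5,-0.05,0,0,0,0,1],[0.6,0,0,0,0,0,1],[0,0,0,0,0,0,1],[0,0,0,0,0,0,1]]'| grep -E 'tcp|force'; python3 -m inch '[[0.2,0,0,0,0,0,1],[0,0,0,0,0,0,1]]'| grep -E 'tcp|force'; python3 -m inch '[[0.15,0,0,0,0,0,1],[0,0,0,0,0,0,1]]'| grep -E 'tcp|force'; 
```

```text
tcp_pos: [0.6059, 0.0329, 0.0311]
contact_force: [1.0, -0.2, -1.3]
tcp_pos: [0.6062, 0.0329, 0.0294]
contact_force: [-0.9, 0.4, -0.4]
tcp_pos: [0.6065, 0.0329, 0.0286]
contact_force: [-1.0, 0.1, 3.3]
```

```bash
python3 -m inch '[[-0.1,-0.05,0.15,0,0,0,1],[0,0,0,0,0,0,1]]'| grep -E 'tcp|force'; python3 -m inch '[[0,0,0.15,0,0,0,1],[0,0,0,0,0,0,1]]'| grep -E 'tcp|force'; python3 -m inch '[[0,0,0.15,0,0,0,1],[0,0,0,0,0,0,1]]'| grep -E 'tcp|force'; 
```

```text
tcp_pos: [0.6057, 0.0312, 0.0288]
contact_force: [-0.3, -0.7, -1.6]
tcp_pos: [0.6057, 0.0305, 0.0287]
contact_force: [0.3, 4.0, 0.4]
tcp_pos: [0.6057, 0.0304, 0.0288]
contact_force: [0.2, 8.0, 1.4]
```

```bash
python3 -m inch '[[0,0,-0.3,0,0,0,1],[0,0,0,0,0,0,0],[0,0,0,0,0,0,0],[0,0,0,0,0,0,0],[0,0,0,0,0,0,0],[-2,0,0,0,0,0,0],[-4,0,0,0,0,0,0],[-4,0,0,0,0,0,0],[-2,0,0,0,0,0,0],[0,-4,0,0,0,0,0],[0,-4,0,0,0,0,0],[0,-4,0,0,0,0,0],[0,0,0,0,0,0,0]]'>/dev/null; python3 look.py p3 60,16,120 180,16,120; python3 pk.py .487 .3618 .012 .155; python3 -c "
from blk import *
scan()"
```

```text
60,16,120 T local mm [ 1.6 67.6] yaw err -0.002 cost 188
60,16,120 S local mm [ 0.7 85.7] yaw err -0.022 cost 75
60,16,120 TS local mm [ 0.9 80.5] yaw err -0.023 cost 272
180,16,120 T local mm [  4.  168.4] yaw err -0.039 cost 298
180,16,120 S local mm [  0.7 150.4] yaw err -0.030 cost 138
180,16,120 TS local mm [  1.7 161.3] yaw err -0.055 cost 482
t 28.9 tcp [0.4859 0.0205 0.1491] jawyaw 0.089 q [-0.17 -0.05  2.1  -0.    1.09 -0.26] open 0.0853 F [ 0.4  0.3 -0.1]
turn [-1.637e+00  1.000e-03 -1.000e-03] | shift cm after turn [13.71 33.7   5.38] | before turn [ 13.7    3.11 -33.99] world mm [   1.1  341.3 -137.1]
L0.06 est 37x20 [ 0.6037 -0.3345  0.0134] cost 190.6 top [ 0.6037 -0.3353  0.0969] side [ 0.6038 -0.3328 -0.0148]
L0.12 est 249x166 [ 0.4355 -0.0073 -0.4094] cost 750.5 top [ 0.4481 -0.0939  1.0715] side [ 4.301e-01 -4.000e-04 -9.270e-02]
L0.06 est 59x38 [0.4874 0.3623 0.1571] cost 111.8 top [0.4873 0.3635 0.1325] side [0.4874 0.3623 0.1565]
L0.06 est 59x41 [ 0.4811  0.4471 -0.0023] cost 118.9 top [0.4818 0.4486 0.0161] side [4.804e-01 4.464e-01 4.000e-04]
L0.12 est 118x35 [0.426  0.2346 0.1027] cost 186.8 top [0.4259 0.2353 0.0987] side [0.426  0.2325 0.0742]
L0.12 est 118x23 [ 0.4227  0.1241 -0.0647] cost 534.5 top [ 0.4234  0.1261 -0.1158] side [ 0.4234  0.1223 -0.045 ]
```

View pics/p3T.png

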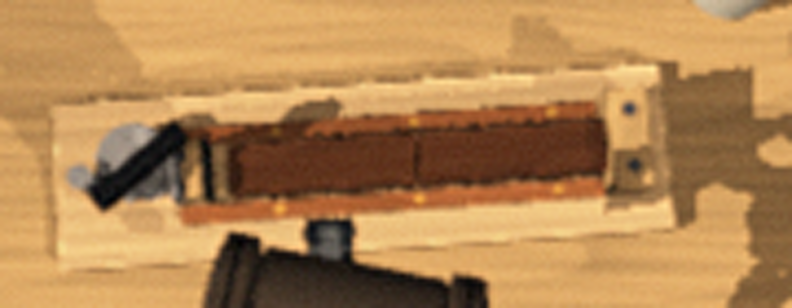

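View pics/p3S.png

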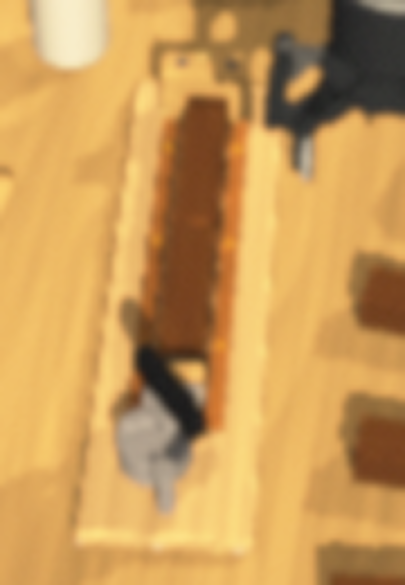

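```bash
python3 -m inch '[[0,0.3,-3,0,0,0,0],[0,0.3,-4,0,0,0,0],[0,0.4,-4,0,0,0,0],[0,0.4,-4,0,0,0,0],[0,0.4,-4,0,0,0,0],[0,0.4,-4,0,0,0,0],[0,0.4,-4,0,0,0,0],[0,0.4,-4,0,0,0,0],[0,0.1,-3,0,0,0,0],[0,0,0,0,0,0,0]]'>/dev/null; python3 -m inch '[[0,0,0,-0.14,0,0,0],[0,0,0,-0.14,0,0,0],[0,0,0,-0.14,0,0,0],[0,0,0,-0.14,0,0,0],[0,0,0,-0.14,0,0,0],[0,0,0,-0.14,0,0,0],[0,0,0,-0.14,0,0,0],[2,0,0,-0.14,0,0,0],[2,0,0,-0.14,0,0,0],[2,0,0,-0.14,0,0,0],[2,0,0,-0.14,0,0,0],[0,0,0,-0.1,0,0,0],[0,0,0,0,0,0,0]]'>/dev/null; python3 pk.py .487 .362 .010 .155; python3 -c "
from h import *
S=cap('side');T=cap('top'); crop(S,260,290,350,390,6,'w6.png')"
```

```text
t 31.2 tcp [0.4875 0.3614 0.0678] jawyaw 1.728 q [ 0.47  0.32  1.86 -0.    0.97 -1.26] open 0.0857 F [0.7 0.2 0.5]
turn [ 0.002 -0.001  0.001] | shift cm after turn [ 5.78  0.07 -0.04] | before turn [ 5.78  0.07 -0.03] world mm [ -0.5   0.6 -57.8]
```

View pics/w6.png

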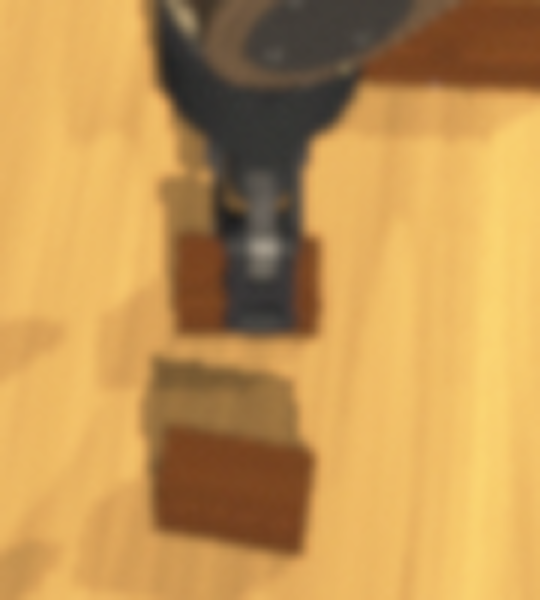

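```bash
python3 -m inch '[[2,0.05,0,0,0,0,0],[2,0,0,0,0,0,0],[1.9,0,0,0,0,0,0],[0,0,0,0,0,0,0],[0,0,0,0,0,0,1],[0,0,0,0,0,0,1],[0,0,0,0,0,0,1],[0,0,0,0,0,0,1],[0,0,0,0,0,0,1],[0,0,0,0,0,0,1]]'>/dev/null;python3 pk.py .487 .362 .012 .155; python3 -m inch '[[-1,0,0,0,0,0,1],[-2,0,0,0,0,0,1],[-4,0,0,0,0,0,1],[-4,0,0,0.14,0,0,1],[-4,0,0,0.14,0,0,1],[0,0,0,0.14,0,0,1],[0,0,0,0.14,0,0,1],[0,0,0,0.14,0,0,1],[0,0,0,0.14,0,0,1],[0,0,0,0.14,0,0,1],[0,0,0,0.14,0,0,1],[0,0,0,0.14,0,0,1],[0,0,0,0.14,0,0,1],[0,0,0,0.14,0,0,1],[0,0,0,0.1,0,0,1],[0,0,0,0,0,0,1]]'>/dev/null; python3 pl.py 0 32 .09
```

```text
t 32.4 tcp [0.488  0.3632 0.0114] jawyaw 1.729 q [ 0.47  0.41  1.87 -0.    0.86 -1.26] open 0.0306 F [0.6 0.2 5.5]
turn [ 0.003  0.003 -0.001] | shift cm after turn [-0.06 -0.1  -0.11] | before turn [-0.06 -0.1  -0.11] world mm [-1.  -1.2  0.6]
t 34.0 tcp [0.4862 0.3623 0.1595] jawyaw 0.089 q [0.47 0.21 1.81 0.   1.13 0.38] open 0.0308 F [0.5 0.1 0.5]
turn [0.001 0.    0.001] | shift cm after turn [ 6.95  9.02 48.88] | before turn [ 6.96  9.   48.89] world mm [ 133.1 -478.9  -69.5]
```

```bash
python3 -m inch '[[0,0.5,3,0,0,0,1],[0,0.8,4,0,0,0,1],[0,0.8,4,0,0,0,1],[0,0.8,4,0,0,0,1],[0,0.8,4,0,0,0,1],[0,0.8,4,0,0,0,1],[0,0.8,4,0,0,0,1],[0,0.8,4,0,0,0,1],[0,0.8,4,0,0,0,1],[0,0.8,4,0,0,0,1],[0,0.7,4,0,0,0,1],[0,0.7,3,0,0,0,1],[0,0.6,2,0,0,0,1],[3,0,0.8,0,0,0,1],[3,0,0,0,0,0,1],[0,0,0,0,0,0,1],[0,0,0,0,0,0,1]]'>/dev/null;  python3 pl.py 0 32 .0584; python3 look.py p4
```

```text
t 35.6 tcp [ 0.6263 -0.1142  0.0994] jawyaw 0.090 q [-0.34  0.34  1.77  0.    1.04 -0.43] open 0.0306 F [-0.2  0.1 -0.8]
turn [ 0.002 -0.001  0.002] | shift cm after turn [ 4.1  -0.72  0.18] | before turn [ 4.1  -0.72  0.18] world mm [ -7.1  -2.4 -41. ]
```

View pics/p4S.png

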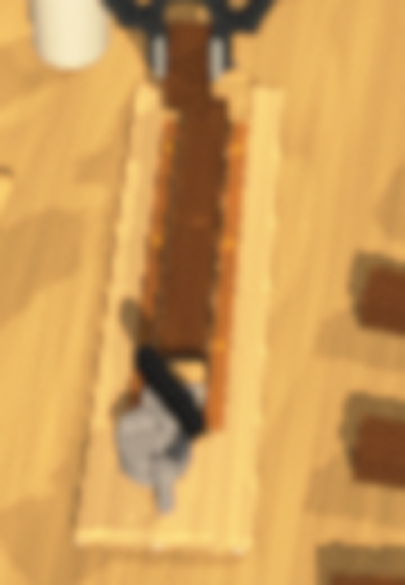

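```bash
python3 -m inch '[[1.5,-0.75,0.05,0,0,0,1],[1.5,0,0,0,0,0,1],[0.6,0,0,0,0,0,1],[0,0,0,0,0,0,1],[0,0,0,0,0,0,1]]'| grep -E 'tcp|force'; python3 -m inch '[[0.2,0,0,0,0,0,1],[0,0,0,0,0,0,1]]'| grep -E 'tcp|force'; python3 -m inch '[[0.2,0,0,0,0,0,1],[0,0,0,0,0,0,1]]'| grep -E 'tcp|force'; python3 pl.py -0.5 31 .0584
```

```text
tcp_pos: [0.6193, -0.116, 0.0635]
contact_force: [-0.9, 0.2, -0.0]
tcp_pos: [0.6197, -0.1161, 0.0621]
contact_force: [-0.6, -0.4, -1.2]
tcp_pos: [0.6193, -0.116, 0.0597]
contact_force: [0.1, -0.2, -0.5]
t 36.6 tcp [ 0.6193 -0.116   0.0597] jawyaw 0.089 q [-0.35  0.38  1.8  -0.    0.96 -0.44] open 0.0307 F [ 0.1 -0.2 -0.5]
turn [ 0.001 -0.     0.   ] | shift cm after turn [ 0.13 -0.06  0.16] | before turn [ 0.13 -0.06  0.16] world mm [-0.4 -1.7 -1.3]
```

```bash
python3 -m inch '[[0.15,-0.05,0,0,0,0,1],[0,0,0,0,0,0,1]]'| grep -E 'tcp|force'; python3 -m inch '[[0,0,0.15,0,0,0,1],[0,0,0,0,0,0,1]]'| grep -E 'tcp|force';python3 -m inch '[[0,0,0.15,0,0,0,1],[0,0,0,0,0,0,1]]'| grep -E 'tcp|force'
```

```text
tcp_pos: [0.619, -0.1161, 0.0585]
contact_force: [1.0, -0.2, -0.1]
tcp_pos: [0.6191, -0.1178, 0.0585]
contact_force: [-0.2, -0.3, 0.1]
tcp_pos: [0.6191, -0.1185, 0.0585]
contact_force: [-1.0, 2.3, 0.8]
```

```bash
python3 -m inch '[[0,0,-0.15,0,0,0,1],[0,0,0,0,0,0,0],[0,0,0,0,0,0,0],[0,0,0,0,0,0,0],[0,0,0,0,0,0,0],[-2,0,0,0,0,0,0],[-4,0,0,0,0,0,0],[-3,0,0,0,0,0,0],[0,-4,0,0,0,0,0],[0,-4,0,0,0,0,0],[0,-4,0,0,0,0,0],[0,-4,0,0,0,0,0],[0,-1,-2,0,0,0,0],[0,0,-3,0,0,0,0],[0,0,-3,0,0,0,0],[0,0,0,0,0,0,0]]'>/dev/null; python3 look.py p5; python3 pk.py .4313 .002 .012 -.113
```

```text
t 39.0 tcp [ 0.4427 -0.0529  0.1485] jawyaw 0.091 q [-0.35 -0.15  2.19 -0.    1.09 -0.44] open 0.0852 F [-0.3 -1.   0.2]
turn [-1.367e+00  1.000e-03  0.000e+00] | shift cm after turn [13.65  5.33 -1.75] | before turn [13.65 -0.64 -5.58] world mm [ -11.4   54.9 -136.5]
```

View pics/p5S.png

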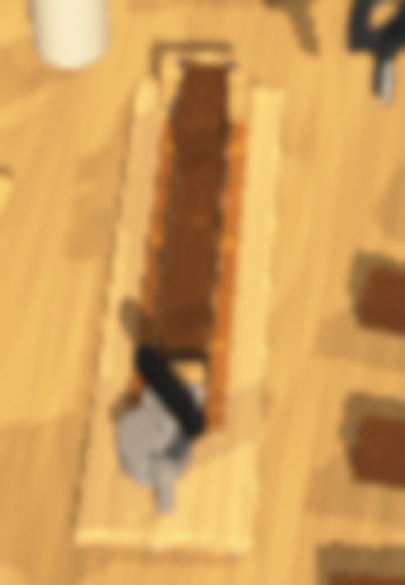

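View pics/p5T.png

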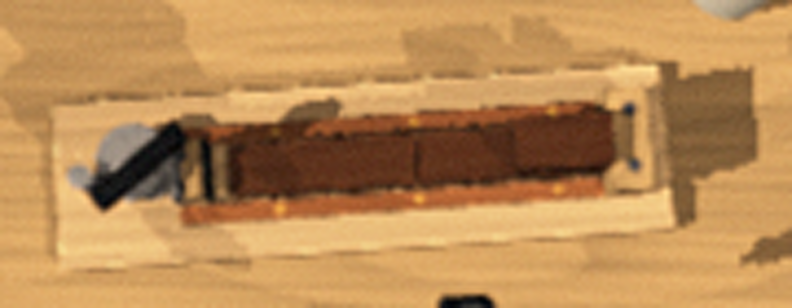

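```bash
python3 -m inch '[[0,-0.3,-2.8,0,0,0,0],[0,-0.3,-2.8,-0.14,0,0,0],[1,0,0,-0.14,0,0,0],[1,0,0,-0.14,0,0,0],[2,0,0,-0.14,0,0,0],[2,0,0,-0.14,0,0,0],[2,0,0,-0.14,0,0,0],[0,0,0,-0.14,0,0,0],[0,0,0,-0.14,0,0,0],[0,0,0,-0.14,0,0,0],[0,0,0,-0.11,0,0,0],[0,0,0,0,0,0,0],[0,0,0,0,0,0,0]]'>/dev/null;python3 pk.py .4313 .002 .012 -.113
python3 - <<'E'
from h import *
S=cap('side');T=cap('top'); crop(S,300,190,390,290,6,'w7.png')
E
```

```text
t 40.2 tcp [0.432  0.0015 0.0684] jawyaw 1.456 q [-0.23 -0.05  2.27 -0.    0.92 -1.69] open 0.0857 F [ 0.   0.3 -0.1]
turn [-0.002  0.     0.   ] | shift cm after turn [ 5.64  0.04 -0.08] | before turn [ 5.64  0.04 -0.08] world mm [ -0.7   0.5 -56.4]
```

View pics/w7.png

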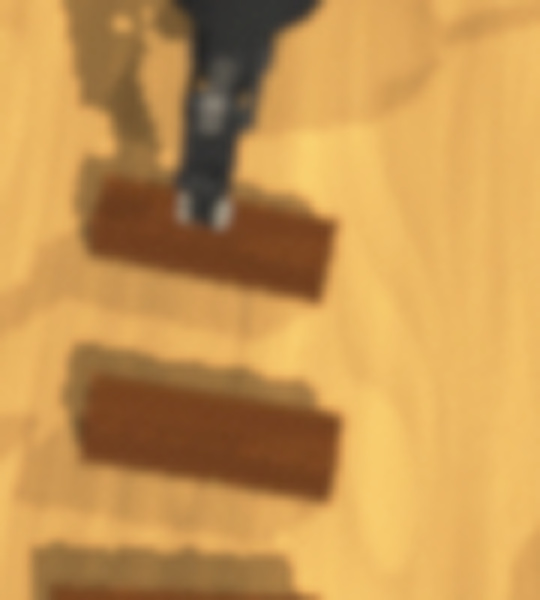

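```bash
python3 -m inch '[[2,0,-0.1,0,0,0,0],[2,0,0,0,0,0,0],[1.6,0,0,0,0,0,0],[0,0,0,0,0,0,0],[0,0,0,0,0,0,1],[0,0,0,0,0,0,1],[0,0,0,0,0,0,1],[0,0,0,0,0,0,1],[0,0,0,0,0,0,1],[0,0,0,0,0,0,1]]'>/dev/null;python3 pk.py .4313 .002 .012 -.113; python3 -m inch '[[-1,0,0,0,0,0,1],[-2,0,0,0,0,0,1],[-4,0,0,0,0,0,1],[-4,0,0,0.14,0,0,1],[-2,0,0,0.14,0,0,1],[0,0,0,0.14,0,0,1],[0,0,0,0.14,0,0,1],[0,0,0,0.14,0,0,1],[0,0,0,0.14,0,0,1],[0,0,0,0.14,0,0,1],[0,0,0,0.14,0,0,1],[0,0,0,0.14,0,0,1],[0,0,0,0.11,0,0,1],[0,0,0,0,0,0,1]]'>/dev/null; python3 pl.py -0.5 122 .09
```

```text
t 41.4 tcp [0.4317 0.0021 0.0134] jawyaw 1.459 q [-0.23  0.07  2.29 -0.    0.78 -1.69] open 0.0311 F [-0.5 -0.1  6.6]
turn [0.001 0.002 0.   ] | shift cm after turn [ 0.14 -0.02 -0.04] | before turn [ 0.14 -0.02 -0.04] world mm [-0.4 -0.1 -1.4]
t 42.8 tcp [0.43   0.0025 0.1422] jawyaw 0.089 q [-0.23 -0.18  2.23 -0.    1.09 -0.32] open 0.0307 F [-0.  -0.1 -0.7]
turn [ 0.001 -0.     0.001] | shift cm after turn [ 5.22 17.75  4.54] | before turn [ 5.2  17.75  4.56] world mm [180.8 -29.5 -52.2]
```

```bash
python3 -m inch '[[0,3,0.8,0,0,0,1],[0,4,1,0,0,0,1],[0,4,1,0,0,0,1],[0,4,1,0,0,0,1],[0,2.7,0.6,0,0,0,1],[2,0,0,0,0,0,1],[3,0,0,0,0,0,1],[0,0,0,0,0,0,1],[0,0,0,0,0,0,1]]'>/dev/null;  python3 pl.py -0.5 122 .0604; python3 look.py p6
```

```text
t 43.6 tcp [ 0.61   -0.0256  0.0917] jawyaw 0.090 q [-0.21  0.3   1.84  0.    1.01 -0.3 ] open 0.0306 F [0.6 0.1 0.3]
turn [ 0.002 -0.001  0.002] | shift cm after turn [3.13 0.07 0.15] | before turn [3.13 0.08 0.16] world mm [  0.8  -1.5 -31.3]
```

View pics/p6S.png

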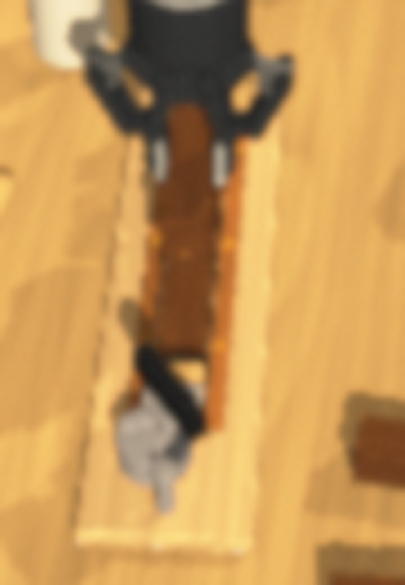

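```bash
python3 -m inch '[[1.5,0,0,0,0,0,1],[1.4,0,0,0,0,0,1],[0,0,0,0,0,0,1],[0,0,0,0,0,0,1]]'| grep -E 'tcp|force'; python3 -m inch '[[0.2,0,0,0,0,0,1],[0,0,0,0,0,0,1]]'| grep -E 'tcp|force'; python3 -m inch '[[0.15,0,0,0,0,0,1],[0,0,0,0,0,0,1]]'| grep -E 'tcp|force'; python3 pl.py -0.5 120 .0604
```

```text
tcp_pos: [0.6102, -0.0256, 0.0625]
contact_force: [0.6, 0.3, -0.4]
tcp_pos: [0.6107, -0.0257, 0.0612]
contact_force: [-0.0, -0.6, -0.8]
tcp_pos: [0.6111, -0.0258, 0.0605]
contact_force: [-1.7, 0.3, 2.3]
t 44.5 tcp [ 0.6111 -0.0258  0.0605] jawyaw 0.089 q [-0.21  0.34  1.85 -0.    0.95 -0.3 ] open 0.0309 F [-1.7  0.3  2.3]
turn [ 0.  0. -0.] | shift cm after turn [ 0.01 -0.04  0.32] | before turn [ 0.01 -0.04  0.32] world mm [-0.1 -3.2 -0.1]
```

```bash
python3 -m inch '[[-0.1,-0.04,0.2,0,0,0,1],[0,0,0,0,0,0,1]]'| grep -E 'tcp|force'; python3 -m inch '[[0,0,0.15,0,0,0,1],[0,0,0,0,0,0,1]]'| grep -E 'tcp|force';python3 -m inch '[[0,0,0.1,0,0,0,1],[0,0,0,0,0,0,1]]'| grep -E 'tcp|force'
```

```text
tcp_pos: [0.6106, -0.028, 0.0608]
contact_force: [0.0, -0.2, -0.9]
tcp_pos: [0.6105, -0.0293, 0.0606]
contact_force: [-1.3, -0.5, -0.4]
tcp_pos: [0.6105, -0.0294, 0.0606]
contact_force: [-0.7, 3.5, 0.0]
```

```bash
python3 -m inch '[[0,0,-0.1,0,0,0,1],[0,0,0,0,0,0,0],[0,0,0,0,0,0,0],[0,0,0,0,0,0,0],[0,0,0,0,0,0,0],[-2,0,0,0,0,0,0],[-4,0,0,0,0,0,0],[-4,0,0,0,0,0,0],[0,-3,-2,0,0,0,0],[0,-3,-4,0,0,0,0],[0,-1,-4,0,0,0,0],[0,-1,-4,0,0,0,0],[0,0,-4,0,0,0,0],[0,0,-4,0,0,0,0],[0,0,-4,0,0,0,0],[0,0,-4,0,0,0,0],[0,0,-4,0,0,0,0],[0,0,-4,0,0,0,0],[0,0,0,0,0,0,0]]'>/dev/null; python3 look.py p7; python3 -c "
from blk import *
scan()"; python3 pk.py .481 .447 .010 .007
```

```text
L0.12 est 207x70 [0.5143 0.44   0.2058] cost 1007.9 top [0.493  0.4308 0.2691] side [ 0.5079  0.4431 -0.1403]
L0.12 est 141x11 [ 0.6048  0.0326 -1.6601] cost 617.6 top [ 0.5975  0.0248 -1.55  ] side [ 0.6163  0.0378 -1.4643]
L0.06 est 37x20 [ 0.6034 -0.3351 -3.0877] cost 280.0 top [ 0.6036 -0.3344 -3.1061] side [ 0.6054 -0.3316 -3.3318]
L0.12 est 114x17 [ 0.5101 -0.3814  0.1116] cost 480.6 top [ 0.5097 -0.3814  0.1185] side [ 0.5106 -0.3831  0.1   ]
L0.06 est 54x20 [ 0.4933  0.4286 -1.2493] cost 410.1 top [ 0.4556  0.5512 -1.5532] side [ 4.79e-01  4.46e-01 -2.00e-04]
L0.12 est 118x35 [0.4258 0.2346 0.0927] cost 411.3 top [0.4256 0.2352 0.0962] side [0.4274 0.2306 0.0864]
L0.12 est 119x32 [ 0.4232  0.1248 -0.0476] cost 336.3 top [ 0.4233  0.125  -0.0534] side [ 0.4232  0.1248 -0.0476]
L0.12 est 166x82 [0.355  0.4414 0.6304] cost 1578.1 top [0.3553 0.4424 0.6035] side [0.2708 0.3098 3.2038]
t 47.2 tcp [0.4973 0.3413 0.1607] jawyaw 0.088 q [ 0.43  0.2   1.82 -0.    1.13  0.35] open 0.0853 F [ 0.7 -0.7 -0.2]
turn [-1.489e+00  0.000e+00  1.000e-03] | shift cm after turn [15.07 10.58 -1.56] | before turn [ 15.06  -0.69 -10.68] world mm [ -16.3  105.7 -150.7]
```

View pics/p7S.png

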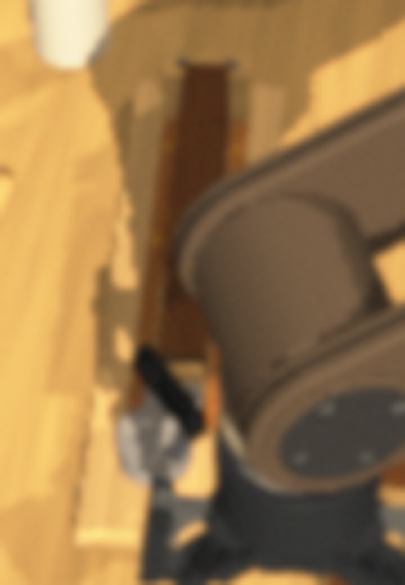

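View pics/p7T.png

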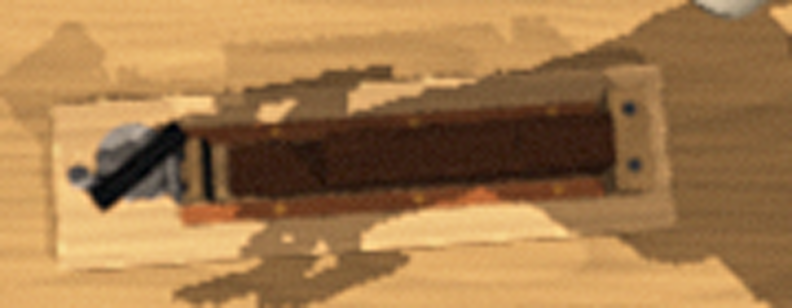

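```bash
python3 -m inch '[[0,-0.1,-3,0,0,0,0],[0,-0.3,-4,0,0,0,0],[0,-0.3,-3.7,-0.14,0,0,0],[2,0,0,-0.14,0,0,0],[2,0,0,-0.14,0,0,0],[2,0,0,-0.14,0,0,0],[2,0,0,-0.14,0,0,0],[1,0,0,-0.14,0,0,0],[0,0,0,-0.14,0,0,0],[0,0,0,-0.14,0,0,0],[0,0,0,-0.14,0,0,0],[0,0,0,-0.14,0,0,0],[0,0,0,-0.09,0,0,0],[0,0,0,0,0,0,0],[0,0,0,0,0,0,0]]'>/dev/null;python3 pk.py .481 .447 .010 .007
python3 - <<'E'
from h import *
S=cap('side');T=cap('top'); crop(S,260,310,350,400,6,'w8.png')
E
```

```text
t 48.8 tcp [0.4814 0.4471 0.0709] jawyaw 1.575 q [ 0.59  0.41  1.73 -0.    1.   -0.98] open 0.0852 F [ 0.8 -0.2 -0.2]
turn [-0.002  0.     0.   ] | shift cm after turn [ 6.09 -0.   -0.04] | before turn [ 6.09 -0.   -0.04] world mm [ -0.4  -0.1 -60.9]
```

View pics/w8.png

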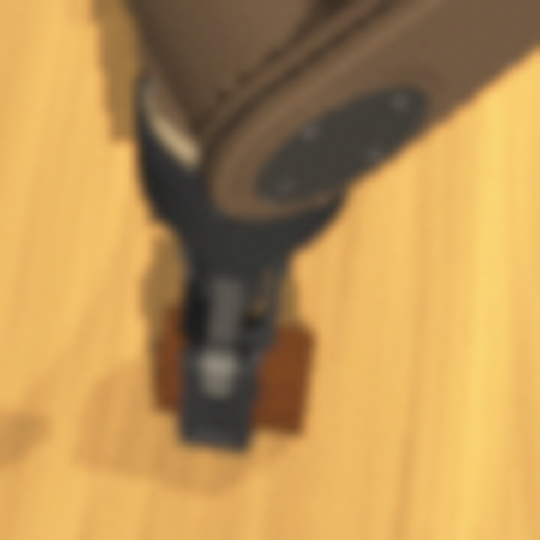

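```bash
python3 -m inch '[[2,0,0,0,0,0,0],[2,0,0,0,0,0,0],[2,0,0,0,0,0,0],[0,0,0,0,0,0,0],[0,0,0,0,0,0,1],[0,0,0,0,0,0,1],[0,0,0,0,0,0,1],[0,0,0,0,0,0,1],[0,0,0,0,0,0,1],[0,0,0,0,0,0,1]]'>/dev/null;python3 pk.py .481 .447 .010 .007; python3 -m inch '[[-1,0,0,0,0,0,1],[-2,0,0,0,0,0,1],[-4,0,0,0,0,0,1],[-4,0,0,0.14,0,0,1],[-4,0,0,0.14,0,0,1],[-1,0,0,0.14,0,0,1],[0,0,0,0.14,0,0,1],[0,0,0,0.14,0,0,1],[0,0,0,0.14,0,0,1],[0,0,0,0.14,0,0,1],[0,0,0,0.14,0,0,1],[0,0,0,0.14,0,0,1],[0,0,0,0.14,0,0,1],[0,0,0,0.09,0,0,1],[0,0,0,0,0,0,1]]'>/dev/null; python3 pl.py -0.5 212 .09
```

```text
t 49.9 tcp [0.4819 0.4488 0.0125] jawyaw 1.579 q [ 0.6   0.5   1.74 -0.    0.91 -0.98] open 0.0311 F [-0.1 -0.1  4. ]
turn [ 0.001  0.003 -0.002] | shift cm after turn [ 0.25 -0.18 -0.09] | before turn [ 0.25 -0.18 -0.09] world mm [-0.9 -1.8 -2.5]
t 51.4 tcp [0.4802 0.4477 0.1704] jawyaw 0.089 q [ 0.6   0.3   1.67 -0.    1.17  0.51] open 0.0308 F [ 0.7 -0.1 -0.3]
turn [0.001 0.001 0.001] | shift cm after turn [ 8.04  8.81 39.45] | before turn [ 8.06  8.79 39.45] world mm [ 122.6 -385.1  -80.4]
```

```bash
python3 -m inch '[[0,0.6,3,0,0,0,1],[0,0.9,4,0,0,0,1],[0,0.9,4,0,0,0,1],[0,0.9,4,0,0,0,1],[0,0.9,4,0,0,0,1],[0,0.9,4,0,0,0,1],[0,0.9,4,0,0,0,1],[0,0.9,4,0,0,0,1],[0,0.9,4,0,0,0,1],[0,0.6,3,0,0,0,1],[0,0.4,1.4,0,0,0,1],[0,0,0,0,0,0,1],[3,0,0,0,0,0,1],[3,0,0,0,0,0,1],[1,0,0,0,0,0,1],[0,0,0,0,0,0,1],[0,0,0,0,0,0,1]]'>/dev/null;  python3 pl.py -0.5 212 .0595; python3 look.py p8
```

```text
t 53.0 tcp [0.604  0.0644 0.1019] jawyaw 0.090 q [-0.06  0.28  1.84  0.    1.02 -0.15] open 0.0305 F [ 1.3 -0.4  0.6]
turn [ 0.002  0.    -0.001] | shift cm after turn [ 4.24 -0.13  0.16] | before turn [ 4.24 -0.13  0.16] world mm [ -1.1  -1.7 -42.4]
```

View pics/p8S.png

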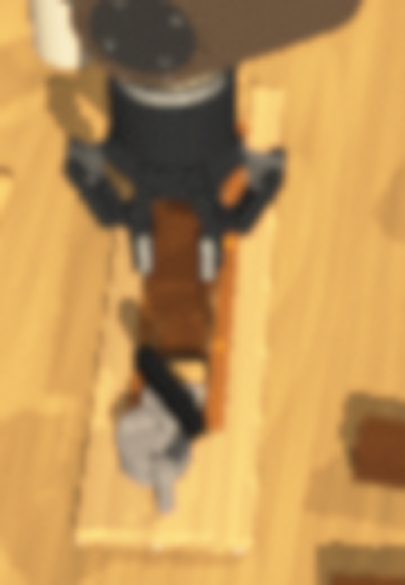

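```bash
python3 -m inch '[[2,-0.1,0,0,0,0,1],[2,0,0,0,0,0,1],[0,0,0,0,0,0,1],[0,0,0,0,0,0,1]]'| grep -E 'tcp|force'; python3 -m inch '[[0.2,0,0,0,0,0,1],[0,0,0,0,0,0,1]]'| grep -E 'tcp|force'; python3 -m inch '[[0.15,0,0,0,0,0,1],[0,0,0,0,0,0,1]]'| grep -E 'tcp|force'; python3 pl.py -0.5 210 .0595
```

```text
tcp_pos: [0.6032, 0.0634, 0.0622]
contact_force: [0.9, 0.2, -0.7]
tcp_pos: [0.6028, 0.0634, 0.0596]
contact_force: [-0.5, -0.3, -0.8]
tcp_pos: [0.6029, 0.0634, 0.0595]
contact_force: [-4.4, 0.8, 7.9]
t 54.0 tcp [0.6029 0.0634 0.0595] jawyaw 0.089 q [-0.06  0.33  1.86 -0.    0.95 -0.15] open 0.0310 F [-4.4  0.8  7.9]
turn [ 0.001  0.    -0.   ] | shift cm after turn [ 0.   -0.01  0.28] | before turn [ 0.   -0.01  0.28] world mm [ 0.1 -2.8 -0. ]
```

```bash
python3 -m inch '[[-0.2,-0.05,0.2,0,0,0,1],[0,0,0,0,0,0,1]]'| grep -E 'tcp|force'; python3 -m inch '[[0,0,0.15,0,0,0,1],[0,0,0,0,0,0,1]]'| grep -E 'tcp|force';python3 -m inch '[[0,0,0.1,0,0,0,1],[0,0,0,0,0,0,1]]'| grep -E 'tcp|force'
```

```text
tcp_pos: [0.6025, 0.0611, 0.0598]
contact_force: [-0.2, -0.7, -0.6]
tcp_pos: [0.6023, 0.0607, 0.0596]
contact_force: [-0.8, 4.3, 2.6]
tcp_pos: [0.6023, 0.0607, 0.0596]
contact_force: [-1.6, 6.7, 3.2]
```

```bash
python3 -m inch '[[0,0,-0.1,0,0,0,1],[0,0,0,0,0,0,0],[0,0,0,0,0,0,0],[0,0,0,0,0,0,0],[0,0,0,0,0,0,0],[-2,0,0,0,0,0,0],[-4,0,0,0,0,0,0],[-4,0,0,0,0,0,0],[0,-4,0,0,0,0,0],[0,-4,0,0,0,0,0],[0,-4,-1,0,0,0,0],[0,-3,-2,0,0,0,0],[0,-1.5,-1,0,0,0,0],[0,0,0,0,0,0,0],[0,0,0,0,0,0,0]]'>/dev/null; python3 look.py p9;python3 pk.py .4245 .124 .012 -.05
```

```text
t 56.1 tcp [0.4355 0.0845 0.1597] jawyaw 0.089 q [-0.04 -0.17  2.19 -0.    1.12 -0.13] open 0.0853 F [ 0.2  0.5 -0. ]
turn [-1.432e+00  1.000e-03 -1.000e-03] | shift cm after turn [14.77  3.89 -1.29] | before turn [14.77 -0.76 -4.03] world mm [ -11.    39.5 -147.7]
```

View pics/p9S.png

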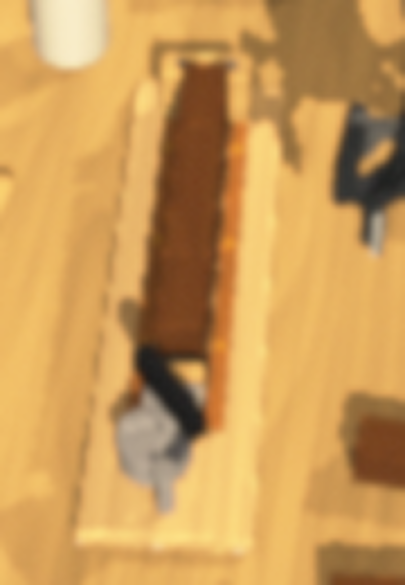

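View pics/p9T.png

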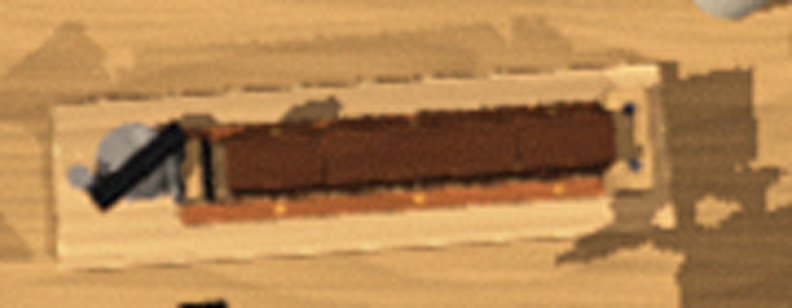

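Second course is good (half–full–half, faint joints at (325,165) and (518,143)). Now the fourth full block.

```bash
python3 -m inch '[[0,-0.4,-2,0,0,0,0],[1,-0.4,-2,-0.14,0,0,0],[2,0,0,-0.14,0,0,0],[2,0,0,-0.14,0,0,0],[2,0,0,-0.14,0,0,0],[2,0,0,-0.14,0,0,0],[0,0,0,-0.14,0,0,0],[0,0,0,-0.14,0,0,0],[0,0,0,-0.14,0,0,0],[0,0,0,-0.14,0,0,0],[0,0,0,-0.14,0,0,0],[0,0,0,-0.03,0,0,0],[0,0,0,0,0,0,0],[0,0,0,0,0,0,0]]'>/dev/null;python3 pk.py .4245 .124 .012 -.05
python3 - <<'E'
from h import *
S=cap('side');T=cap('top'); crop(S,290,220,380,310,6,'w9.png')
E
```

```text
t 57.5 tcp [0.4233 0.124  0.0693] jawyaw 1.517 q [ 0.05 -0.03  2.25 -0.    0.92 -1.46] open 0.0853 F [-0.7 -0.1  0.7]
turn [-0.004 -0.     0.   ] | shift cm after turn [5.73 0.01 0.12] | before turn [5.73 0.01 0.12] world mm [  1.2   0.  -57.3]
```

View pics/w9.png

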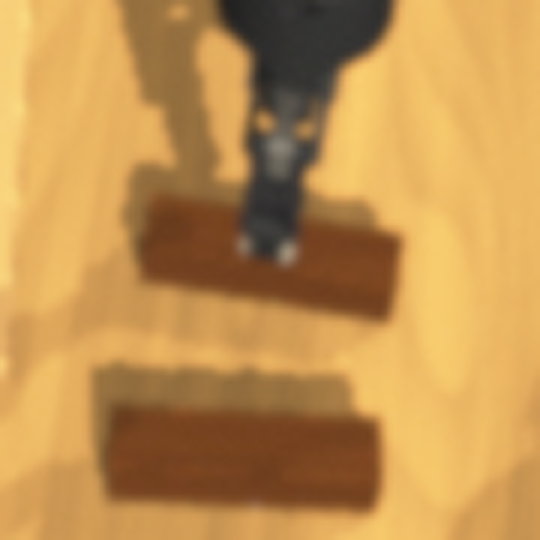

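```bash
python3 -m inch '[[2,0,0,0,0,0,0],[2,0,0,0,0,0,0],[1.7,0,0,0,0,0,0],[0,0,0,0,0,0,0],[0,0,0,0,0,0,1],[0,0,0,0,0,0,1],[0,0,0,0,0,0,1],[0,0,0,0,0,0,1],[0,0,0,0,0,0,1],[0,0,0,0,0,0,1]]'>/dev/null;python3 pk.py .4235 .124 .012 -.05; python3 -m inch '[[-1,0,0,0,0,0,1],[-2,0,0,0,0,0,1],[-4,0,0,0,0,0,1],[-4,0,0,0.14,0,0,1],[-4,0,0,0.14,0,0,1],[-2,0,0,0.14,0,0,1],[0,0,0,0.14,0,0,1],[0,0,0,0.14,0,0,1],[0,0,0,0.14,0,0,1],[0,0,0,0.14,0,0,1],[0,0,0,0.14,0,0,1],[0,0,0,0.14,0,0,1],[0,0,0,0.14,0,0,1],[0,0,0,0.03,0,0,1],[0,0,0,0,0,0,1]]'>/dev/null; python3 pl.py -0.5 60 .125
```

```text
t 58.6 tcp [0.424  0.1242 0.0135] jawyaw 1.519 q [ 0.05  0.09  2.27 -0.    0.78 -1.46] open 0.0308 F [-0.4 -0.2  6.1]
turn [-0.002  0.002 -0.   ] | shift cm after turn [ 0.15 -0.02 -0.05] | before turn [ 0.15 -0.02 -0.05] world mm [-0.5 -0.2 -1.5]
t 60.1 tcp [0.4222 0.1241 0.1821] jawyaw 0.089 q [ 0.05 -0.21  2.18  0.    1.17 -0.03] open 0.0306 F [ 0.7 -0.6  0.1]
turn [ 0.001 -0.     0.001] | shift cm after turn [ 5.71 17.45 22.92] | before turn [ 5.69 17.44 22.94] world mm [ 194.1 -212.9  -57.1]
```

```bash
python3 -m inch '[[0,2,2.6,0,0,0,1],[0,3,4,0,0,0,1],[0,3,4,0,0,0,1],[0,3,4,0,0,0,1],[0,3,4,0,0,0,1],[0,2.4,3.2,0,0,0,1],[0,1,1.1,0,0,0,1],[0,0,0,0,0,0,1],[3,0,0,0,0,0,1],[3,0,0,0,0,0,1],[0,0,0,0,0,0,1],[0,0,0,0,0,0,1]]'>/dev/null;  python3 pl.py -0.5 60.5 .0925; python3 look.py p10
```

```text
t 61.4 tcp [ 0.6155 -0.0874  0.1221] jawyaw 0.090 q [-0.3   0.28  1.79  0.    1.07 -0.39] open 0.0306 F [ 0.8 -0.1 -0.7]
turn [ 0.002 -0.001  0.002] | shift cm after turn [2.96 0.06 0.09] | before turn [2.96 0.07 0.1 ] world mm [  0.7  -0.9 -29.6]
```

View pics/p10S.png

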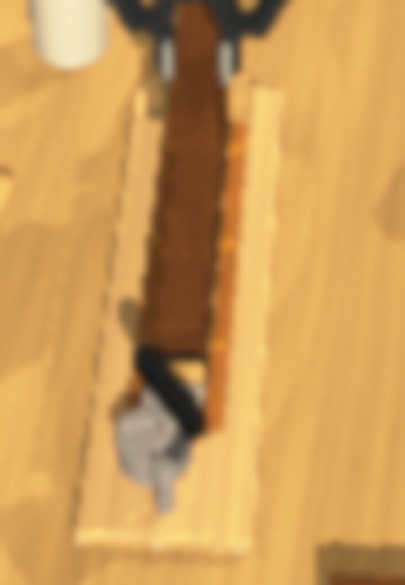

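```bash
python3 -m inch '[[1.5,0.06,0.1,0,0,0,1],[1.2,0,0,0,0,0,1],[0,0,0,0,0,0,1],[0,0,0,0,0,0,1]]'| grep -E 'tcp|force'; python3 -m inch '[[0.2,0,0,0,0,0,1],[0,0,0,0,0,0,1]]'| grep -E 'tcp|force'; python3 -m inch '[[0.15,0,0,0,0,0,1],[0,0,0,0,0,0,1]]'| grep -E 'tcp|force'; python3 pl.py -0.5 60.5 .0925
```

```text
tcp_pos: [0.6168, -0.0893, 0.0946]
contact_force: [0.4, -0.5, 0.1]
tcp_pos: [0.6172, -0.0894, 0.0932]
contact_force: [-0.8, -0.0, -0.9]
tcp_pos: [0.6176, -0.0895, 0.0925]
contact_force: [0.3, 0.5, 2.5]
t 62.2 tcp [ 0.6176 -0.0895  0.0925] jawyaw 0.089 q [-0.31  0.32  1.8  -0.    1.02 -0.4 ] open 0.0309 F [0.3 0.5 2.5]
turn [ 0.     0.    -0.001] | shift cm after turn [ 0.   -0.12 -0.13] | before turn [ 0.   -0.12 -0.13] world mm [-1.3  1.2 -0. ]
```

```bash
python3 -m inch '[[-0.15,-0.12,-0.15,0,0,0,1],[0,0,0,0,0,0,1],[0,0,0,0,0,0,1],[0,0,0,0,0,0,0],[0,0,0,0,0,0,0],[0,0,0,0,0,0,0],[0,0,0,0,0,0,0],[-2,0,0,0,0,0,0],[-4,0,0,0,0,0,0],[-3,0,0,0,0,0,0],[0,-4,-2,0,0,0,0],[0,-4,-4,0,0,0,0],[0,-4,-4,0,0,0,0],[0,-3,-4,0,0,0,0],[0,-1,-4,0,0,0,0],[0,0,-4,0,0,0,0],[0,0,-4,0,0,0,0],[0,0,-3,0,0,0,0],[0,0,0,0,0,0,0]]'>/dev/null; python3 look.py p11;python3 pk.py .426 .234 .012 .097
```

```text
t 64.2 tcp [0.4407 0.1785 0.1834] jawyaw 0.091 q [ 0.17 -0.12  2.1  -0.    1.16  0.08] open 0.0854 F [0.7 0.5 0.6]
turn [-1.577  0.     0.   ] | shift cm after turn [17.14  5.67 -0.92] | before turn [17.14 -0.96 -5.67] world mm [ -14.7   55.5 -171.4]
```

View pics/p11S.png

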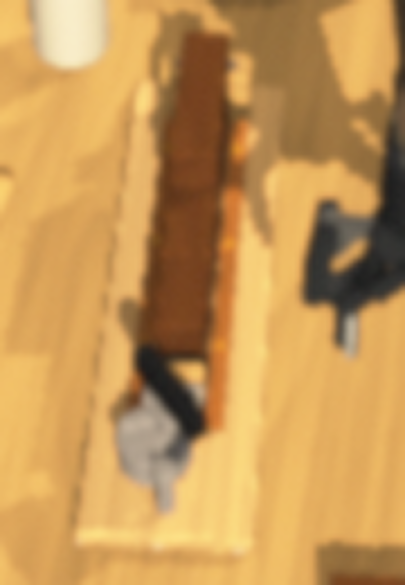

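View pics/p11T.png

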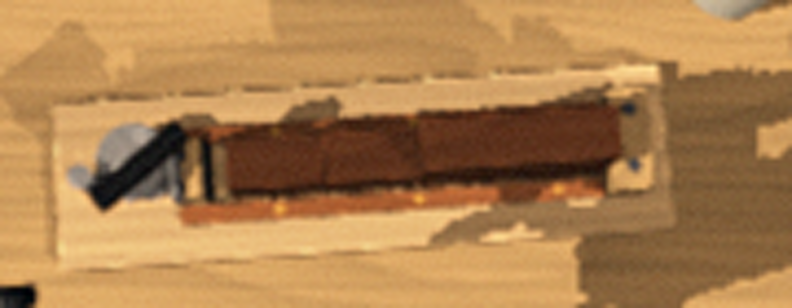

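Laid on third course, aligned. Now the last full block at (0.426, 0.234).

```bash
python3 -m inch '[[1,-0.4,-2.7,0,0,0,0],[2,-0.5,-2.9,-0.14,0,0,0],[2,0,0,-0.14,0,0,0],[2,0,0,-0.14,0,0,0],[2,0,0,-0.14,0,0,0],[2,0,0,-0.14,0,0,0],[0,0,0,-0.14,0,0,0],[0,0,0,-0.14,0,0,0],[0,0,0,-0.14,0,0,0],[0,0,0,-0.14,0,0,0],[0,0,0,-0.14,0,0,0],[0,0,0,-0.14,0,0,0],[0,0,0,-0.04,0,0,0],[0,0,0,0,0,0,0],[0,0,0,0,0,0,0]]'>/dev/null;python3 pk.py .426 .234 .012 .097
python3 - <<'E'
from h import *
S=cap('side');T=cap('top'); crop(S,290,240,380,330,6,'w10.png')
E
```

```text
t 65.8 tcp [0.4273 0.2323 0.0734] jawyaw 1.666 q [ 0.29  0.07  2.15 -0.    0.93 -1.38] open 0.0851 F [0.6 0.7 0.6]
turn [-0.001  0.     0.   ] | shift cm after turn [ 6.14  0.19 -0.11] | before turn [ 6.14  0.19 -0.11] world mm [ -1.3   1.7 -61.4]
```

View pics/w10.png

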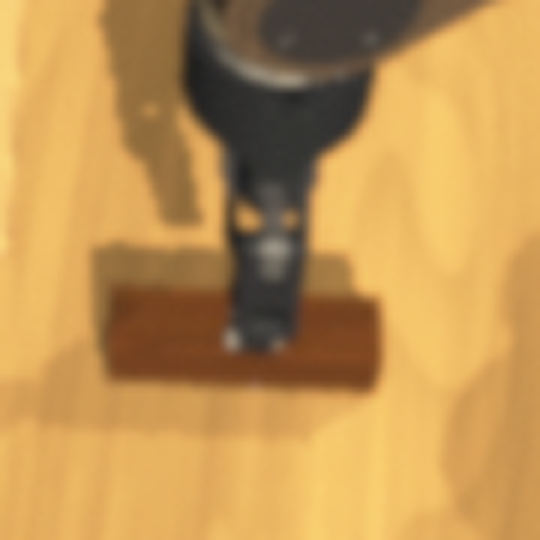

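```bash
python3 -m inch '[[2,0.15,-0.1,0,0,0,0],[2,0,0,0,0,0,0],[2.1,0,0,0,0,0,0],[0,0,0,0,0,0,0],[0,0,0,0,0,0,1],[0,0,0,0,0,0,1],[0,0,0,0,0,0,1],[0,0,0,0,0,0,1],[0,0,0,0,0,0,1],[0,0,0,0,0,0,1]]'>/dev/null;python3 pk.py .426 .234 .012 .097; python3 -m inch '[[-1,0,0,0,0,0,1],[-2,0,0,0,0,0,1],[-4,0,0,0,0,0,1],[-4,0,0,0.14,0,0,1],[-4,0,0,0.14,0,0,1],[-2,0,0,0.14,0,0,1],[0,0,0,0.14,0,0,1],[0,0,0,0.14,0,0,1],[0,0,0,0.14,0,0,1],[0,0,0,0.14,0,0,1],[0,0,0,0.14,0,0,1],[0,0,0,0.14,0,0,1],[0,0,0,0.14,0,0,1],[0,0,0,0.14,0,0,1],[0,0,0,0.03,0,0,1],[0,0,0,0,0,0,1]]'>/dev/null; python3 pl.py -0.5 182 .125
```

```text
t 66.8 tcp [0.4269 0.2349 0.0137] jawyaw 1.669 q [ 0.29  0.18  2.16 -0.    0.8  -1.37] open 0.0307 F [-0.3  0.3  6. ]
turn [ 0.001  0.003 -0.   ] | shift cm after turn [ 0.17 -0.08 -0.1 ] | before turn [ 0.17 -0.08 -0.1 ] world mm [-0.9 -0.9 -1.7]
t 68.5 tcp [0.4251 0.2344 0.1821] jawyaw 0.099 q [ 0.29 -0.09  2.08  0.    1.16  0.2 ] open 0.0307 F [-0.4 -0.1 -1.3]
turn [0.011 0.    0.001] | shift cm after turn [ 5.71 16.19 21.68] | before turn [ 5.7  15.96 21.85] world mm [ 180.4 -201.6  -57.1]
```

```bash
python3 -m inch '[[0,2,2.8,0.01,0,0,1],[0,3,4,0,0,0,1],[0,3,4,0,0,0,1],[0,3,4,0,0,0,1],[0,3,4,0,0,0,1],[0,2.2,2.9,0,0,0,1],[0,0,0,0,0,0,1],[3,0,0,0,0,0,1],[3,0,0,0,0,0,1],[0,0,0,0,0,0,1],[0,0,0,0,0,0,1]]'>/dev/null;  python3 pl.py 0 181.5 .0927; python3 look.py p12
```

```text
t 69.5 tcp [0.6057 0.0337 0.122 ] jawyaw 0.090 q [-0.11  0.25  1.83  0.    1.06 -0.2 ] open 0.0307 F [ 0.1 -0.2 -0.3]
turn [ 0.001 -0.001  0.002] | shift cm after turn [2.93 0.02 0.14] | before turn [2.93 0.02 0.14] world mm [  0.3  -1.4 -29.3]
```

View pics/p12S.png

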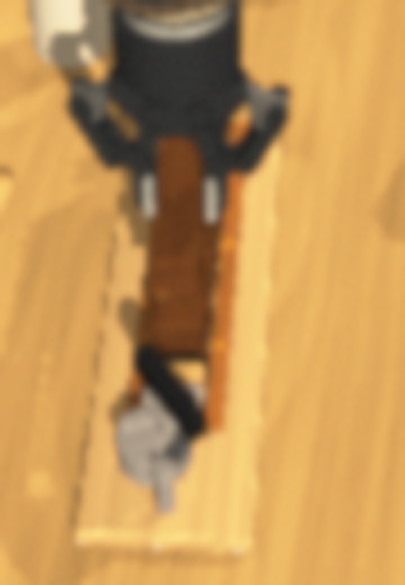

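```bash
python3 -m inch '[[1.5,0,0,0,0,0,1],[1.2,0,0,0,0,0,1],[0,0,0,0,0,0,1],[0,0,0,0,0,0,1]]'| grep -E 'tcp|force'; python3 -m inch '[[0.2,0,0,0,0,0,1],[0,0,0,0,0,0,1]]'| grep -E 'tcp|force'; python3 -m inch '[[0.15,0,0,0,0,0,1],[0,0,0,0,0,0,1]]'| grep -E 'tcp|force'; python3 pl.py -0.5 181 .0925
```

```text
tcp_pos: [0.6062, 0.0331, 0.0946]
contact_force: [0.8, 0.6, -1.4]
tcp_pos: [0.6065, 0.033, 0.0932]
contact_force: [-0.5, 0.3, -0.5]
tcp_pos: [0.6069, 0.033, 0.0927]
contact_force: [-0.9, -0.2, 3.2]
t 70.5 tcp [0.6069 0.033  0.0927] jawyaw 0.089 q [-0.11  0.29  1.85 -0.    1.01 -0.2 ] open 0.0307 F [-0.9 -0.2  3.2]
turn [ 0.001  0.    -0.   ] | shift cm after turn [ 0.02 -0.14  0.11] | before turn [ 0.02 -0.14  0.11] world mm [-1.3 -1.2 -0.2]
```

```bash
python3 -m inch '[[-0.15,-0.12,0.05,0,0,0,1],[0,0,0,0,0,0,1],[0,0,0,0,0,0,1],[0,0,0,0,0,0,0],[0,0,0,0,0,0,0],[0,0,0,0,0,0,0],[0,0,0,0,0,0,0],[-2,0,0,0,0,0,0],[-4,0,0,0,0,0,0],[-4,0,0,0,0,0,0],[0,-4,0,0,0,0,0],[0,-4,0,0,0,0,0],[0,-4,0,0,0,0,0],[0,-3,0,0,0,0,0],[0,0,0,0,0,0,0],[0,0,0,0,0,0,0]]'; python3 look.py p13
python3 - <<'E'
from h import *
S=cap('side');T=cap('top'); crop(S,250,155,310,275,5,'x1.png'); crop(T,210,190,300,240,8.5,'x2.png')
cv2.imwrite('pics/topall.png',T['img'][:,:,::-1])
E
```

```text
clock: 72.05
tcp_pos: [0.4563, 0.019, 0.1938]
eef_rot: [1.144, 1.248, -1.142]
contact_force: [0.5, -0.5, -0.1]
opening: 0.0856
```

View pics/p13T.png

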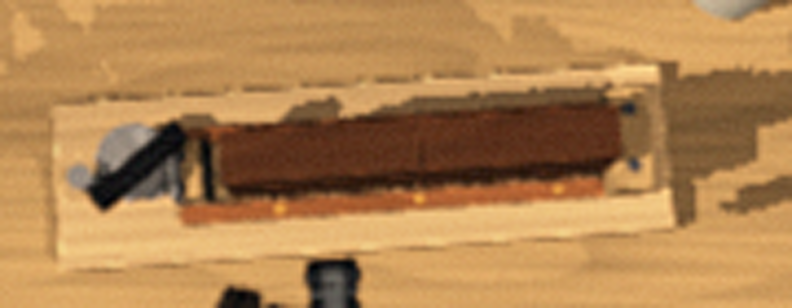

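View pics/x1.png

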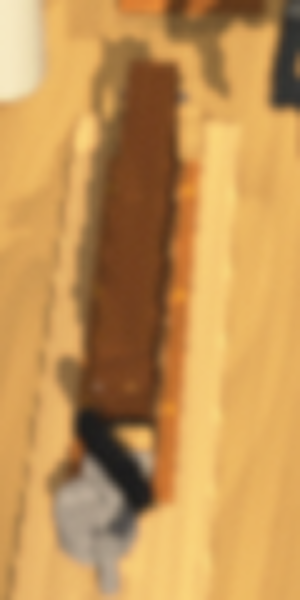

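View pics/x2.png

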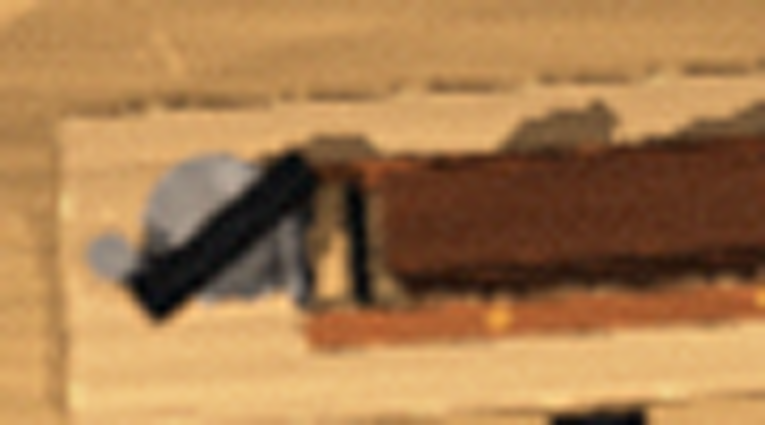

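View pics/topall.png

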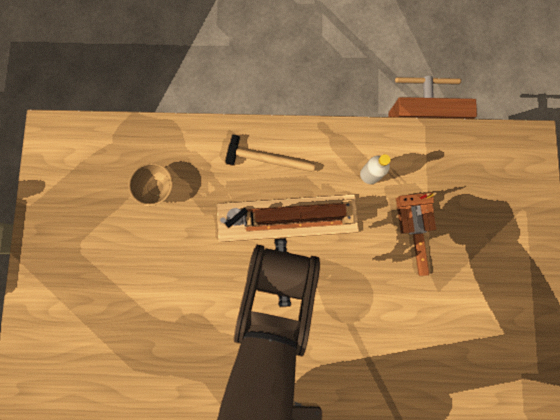

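```bash
python3 - <<'E'
from keep import *
import bed
T,S=cap('top'),cap('side')
print('expected axis',bed.bl(0,.294))
for c,(x0,y0,x1,y1) in((T,(215,200,250,230)),(S,(255,228,290,265))):
    im=c['img'][y0:y1,x0:x1].astype(float); m=(im.max(2)<62).astype(np.uint8)
    n,l,st,ct=cv2.connectedComponentsWithStats(m); i=1+np.argmax(st[1:,4]); pts=np.argwhere(l==i)[:,::-1]+[x0,y0]
    g=back(c,pts,.085)[:,:2]; r=cv2.minAreaRect((g*1000).astype(np.float32)); b=cv2.boxPoints(r); e=max([b[1]-b[0],b[2]-b[1]],key=np.linalg.norm); a=np.arctan2(e[1],e[0])
    u,s,vt=np.linalg.svd(g-g.mean(0)); print(st[i,4],'centre',g.mean(0).round(4),np.array(r[0])/1e3,'size',np.round(r[1],1),'ang',a.round(3),'pca',np.arctan(vt[0,1]/vt[0,0]).round(3))
E
```

```text
expected axis [np.float64(0.596114951253662), np.float64(0.14434941051955427), 0.015]
158 centre [0.5972 0.142 ] [0.59547723 0.14137982] size [22.3 67.8] ang -0.896 pca -0.908
113 centre [0.5953 0.1439] [0.59541675 0.14468077] size [19.3 71.9] ang -0.996 pca -0.924
```

```bash
cat > kn.py <<'E'
from go import *
plan(.596,.1443,.068,-.915,flip=-.5)
E
python3 kn.py
```

```text
t 72.3 tcp [0.4568 0.019  0.1934] jawyaw 0.089 q [-0.18 -0.17  2.13  0.    1.19 -0.27] open 0.0855 F [ 0.2 -0.3  0.4]
turn [-0.567 -0.     0.   ] | shift cm after turn [12.54 18.67 -1.44] | before turn [ 12.54  14.98 -11.24] world mm [ 139.2  125.3 -125.4]
```

```bash
python3 -m inch '[[0,0,0,-0.14,0,0,0.5],[0,0,0,-0.14,0,0,0.5],[0,0,0,-0.14,0,0,0.5],[0,0,0,-0.14,0,0,0.5],[0,3,-0.2,-0.007,0,0,0.5],[0,4,-0.3,0,0,0,0.5],[0,4,-0.3,0,0,0,0.5],[0,4,-0.3,0,0,0,0.5],[0,3,-0.2,0,0,0,0.5],[0,0.6,-0.1,0,0,0,0.5],[3,0,0,0,0,0,0.5],[3,0,0,0,0,0,0.5],[2,0,0,0,0,0,0.5],[0,0,0,0,0,0,0.5],[0,0,0,0,0,0,0.5]]' >/dev/null; python3 kn.py; python3 - <<'E'
from h import *
S=cap('side');T=cap('top'); crop(S,235,190,325,280,6.5,'y1.png')
E
```

```text
t 73.8 tcp [0.5949 0.1431 0.1133] jawyaw 0.656 q [ 0.07  0.27  1.82 -0.    1.05 -0.59] open 0.0428 F [ 1.  -0.7 -0.3]
turn [-0.    -0.     0.001] | shift cm after turn [ 4.53  0.16 -0.03] | before turn [ 4.53  0.16 -0.03] world mm [  1.1   1.2 -45.3]
```

View pics/y1.png

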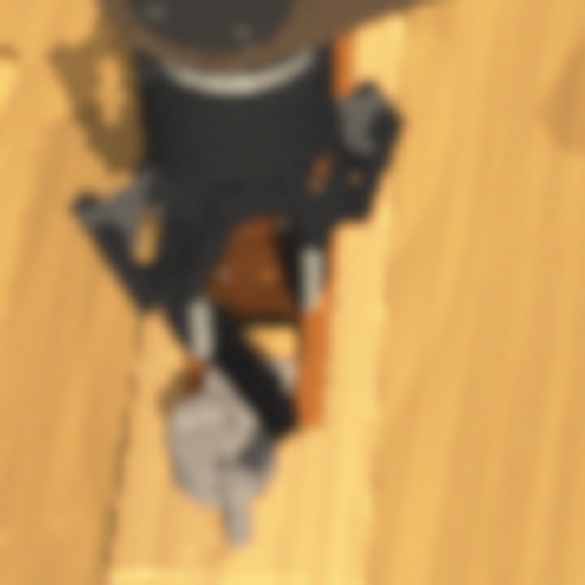

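```bash
python3 -m inch '[[2,0.15,0,0,0,0,0.5],[2,0,0,0,0,0,0.5],[0.5,0,0,0,0,0,0.5],[0,0,0,0,0,0,0.5],[0,0,0,0,0,0,0.5]]'|grep -E 'tcp|force'; python3 - <<'E'
from h import *
S=cap('side');T=cap('top'); crop(S,235,190,325,280,6.5,'y2.png')
E
```

```text
tcp_pos: [0.5973, 0.1445, 0.07]
contact_force: [0.8, 0.4, 0.8]
```

View pics/y2.png

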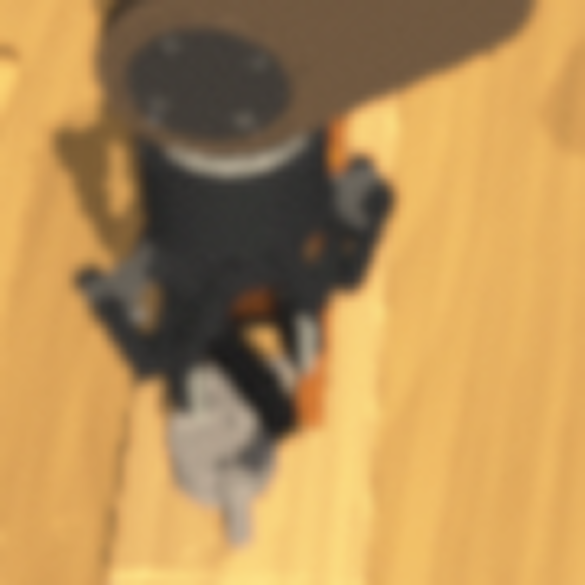

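Fingers straddle the bar. Close on it.

```bash
python3 -m inch '[[0,0,0,0,0,0,1],[0,0,0,0,0,0,1],[0,0,0,0,0,0,1],[0,0,0,0,0,0,1],[0,0,0,0,0,0,1],[0,0,0,0,0,0,1]]'; python3 -m inch '[[0,0,0,0.08,0,0,1],[0,0,0,0.08,0,0,1],[0,0,0,0.08,0,0,1],[0,0,0,0,0,0,1]]'; python3 kn.py
```

```text
clock: 75.15
tcp_pos: [0.5968, 0.1444, 0.0693]
eef_rot: [0.714, 1.449, -0.713]
contact_force: [-1.3, -0.2, 4.9]
opening: 0.0128
clock: 75.55
tcp_pos: [0.5968, 0.1444, 0.0693]
eef_rot: [0.898, 1.377, -0.898]
contact_force: [-1.3, 0.1, 5.3]
opening: 0.0127
t 75.5 tcp [0.5968 0.1444 0.0693] jawyaw 0.415 q [ 0.07  0.33  1.84 -0.    0.97 -0.34] open 0.0127 F [-1.3  0.1  5.3]
turn [-0.241  0.001 -0.001] | shift cm after turn [ 0.13 -0.07 -0.04] | before turn [ 0.13 -0.08 -0.02] world mm [-0.8 -0.1 -1.3]
```

Gripped (12.8 mm) and turning without side load. Continue to ~1.35 rad, in steps.

```bash
python3 -m inch '[[0,0,0,0.1,0,0,1],[0,0,0,0.1,0,0,1],[0,0,0,0.1,0,0,1],[0,0,0,0.1,0,0,1],[0,0,0,0,0,0,1]]'|grep -E 'force|opening|tcp';python3 -c "
from h import *
print(bot.read_state()['wrist_torque'])"; python3 -m inch '[[0,0,0,0.1,0,0,1],[0,0,0,0.1,0,0,1],[0,0,0,0.1,0,0,1],[0,0,0,0.1,0,0,1],[0,0,0,0,0,0,1]]'|grep -E 'force|opening|tcp';python3 -c "
from h import *
print(bot.read_state()['wrist_torque'])"; python3 kn.py
```

```text
tcp_pos: [0.5968, 0.1444, 0.0693]
contact_force: [-2.1, 0.3, 5.4]
opening: 0.0128
[-0.05154165  0.23566909  0.05621001]
tcp_pos: [0.5969, 0.1444, 0.0692]
contact_force: [-0.5, -1.0, 4.9]
opening: 0.0126
[-0.06855435  0.16334641 -0.05666045]
t 76.5 tcp [0.5969 0.1444 0.0692] jawyaw -0.386 q [0.07 0.33 1.84 0.   0.97 0.46] open 0.0126 F [-0.5 -1.   4.9]
turn [-1.042e+00  0.000e+00 -1.000e-03] | shift cm after turn [ 0.12 -0.07 -0.05] | before turn [ 0.12 -0.08  0.04] world mm [-0.9 -0.1 -1.2]
```

```bash
python3 -m inch '[[0,0,0,0.1,0,0,1],[0,0,0,0.1,0,0,1],[0,0,0,0.08,0,0,1],[0,0,0,0,0,0,1],[0,0,0,0,0,0,1]]'|grep -E 'force|opening|tcp';python3 -c "
from h import *
print(bot.read_state()['wrist_torque'])
S=cap('side');T=cap('top'); crop(S,235,190,325,280,6.5,'y3.png')"; python3 kn.py
```

```text
tcp_pos: [0.5969, 0.1443, 0.0693]
contact_force: [-0.5, 0.8, 5.9]
opening: 0.013
[0.10859164 0.16839162 1.79085725]
t 77.2 tcp [0.5969 0.1443 0.0693] jawyaw -0.654 q [ 0.07  0.33  1.84 -0.    0.97  0.73] open 0.0126 F [-0.2  0.3  4.8]
turn [-1.31   0.003 -0.002] | shift cm after turn [ 0.13 -0.08 -0.06] | before turn [ 0.13 -0.07  0.06] world mm [-0.9 -0.  -1.3]
```

View pics/y3.png

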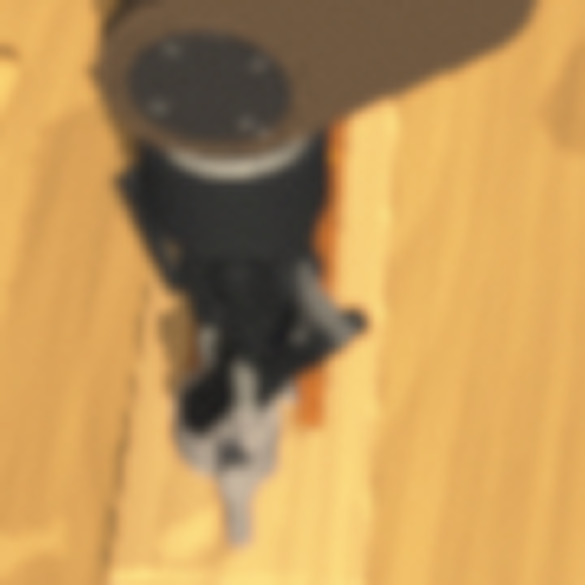

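```bash
python3 -m inch '[[0,0,0,-0.02,0,0,1],[0,0,0,0,0,0,1],[0,0,0,0,0,0,0.5],[0,0,0,0,0,0,0.5],[0,0,0,0,0,0,0.5],[0,0,0,0,0,0,0.5],[-1,0,0,0,0,0,0.5],[-2,0,0,0,0,0,0.5],[-4,0,0,0,0,0,0.5],[-4,0,0,0,0,0,0.5],[-2,0,0,0,0,0,0.5],[0,0,0,0,0,0,0.5]]'|grep -E 'force|opening|tcp';python3 kn.py
```

```text
tcp_pos: [0.5989, 0.1446, 0.204]
contact_force: [-0.6, 0.0, 0.9]
opening: 0.0425
t 78.3 tcp [0.5989 0.1446 0.204 ] jawyaw -0.644 q [0.07 0.18 1.76 0.   1.2  0.72] open 0.0425 F [-0.6  0.   0.9]
turn [-1.3e+00 -1.0e-03 -1.1e-02] | shift cm after turn [13.6  -0.25 -0.15] | before turn [13.6  -0.31  0.29] world mm [  -2.9   -0.3 -136. ]
```

```bash
python3 -m inch '[[0,-2.4,1.8,0,0,0,0.5],[0,-2.4,1.8,0,0,0,0.5],[0,-2.4,1.8,0,0,0,0.5],[0,-2.4,1.8,0,0,0,0.5],[0,0,0,0,0,0,0.5],[0,0,0,0,0,0,0.5],[0,0,0,0,0,0,0.5]]'|grep -E 'tcp'; python3 look.py q1
python3 - <<'E'
from h import *
S=cap('side');T=cap('top'); crop(T,210,190,370,245,5,'q2.png'); crop(S,245,160,310,280,5,'q3.png');crop(T,370,170,460,280,5,'q4.png')
cv2.imwrite('pics/topall2.png',T['img'][:,:,::-1])
E
```

```text
tcp_pos: [0.4768, 0.1444, 0.198]
```

View pics/q2.png

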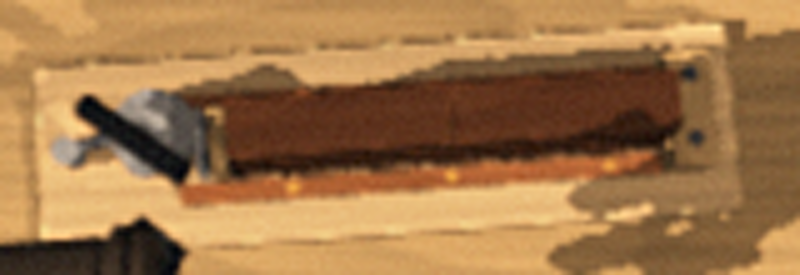

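View pics/q3.png

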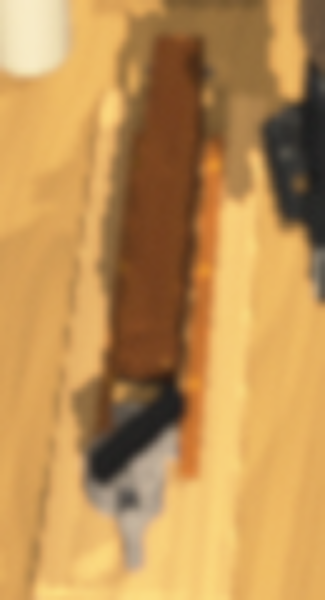

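View pics/q4.png

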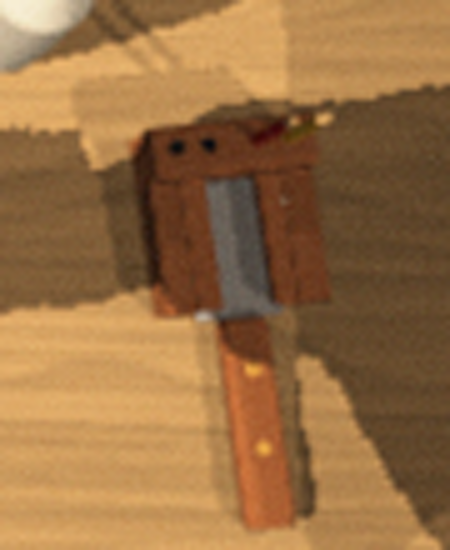

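View pics/topall2.png

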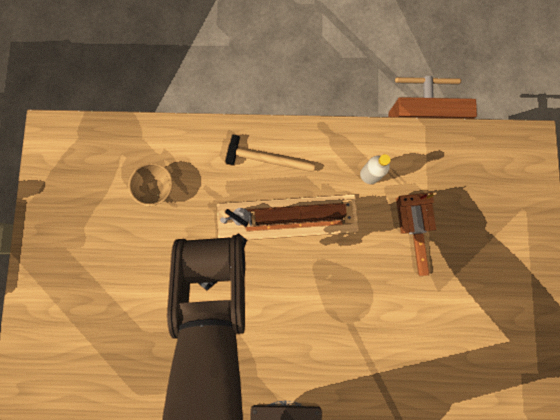

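```bash
python3 - <<'E'
from blk import *
import bed
T,S=cap('top'),cap('side')
def bxp(y,z,L):
    p=bed.bl(0,y/1e3); P=box((p[0],p[1],bed.YAW+np.pi/2),L/1e3,zc=.015+z/1e3); return [(P[[1,5,7,3]],(255,255,0)),(P[[0,4,6,2]],(0,255,0))]
pp=bxp(60,80,120)+bxp(180,80,120)
crop(T,235,190,370,245,5.8,'r1.png',pp); crop(S,245,160,310,280,5,'r2.png',pp)
E
```

```text
(no output)
```

View pics/r1.png

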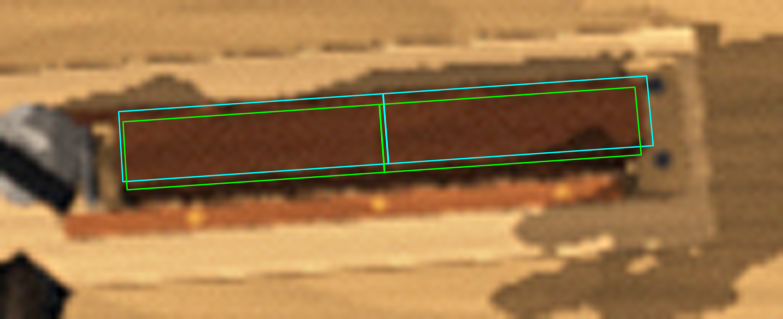

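View pics/r2.png

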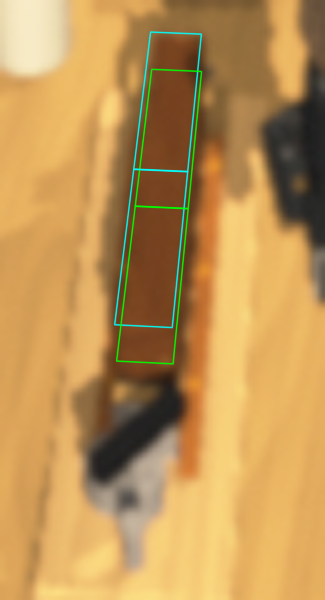

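```bash
python3 -c "
from cell import bot
s=bot.read_state(); print(s['clock'],s['contact_force'].round(1))
print(bot.sign_off())"
```

```text
79.35 [-0.2 -1.2  0.3]
the job is handed in; nothing more can be done
None
```

The job is handed in at 79 s of the 210 s. The last pictures show the blank laid in bond, the cam over, and the scraper in its keeper.

**What I did**
- **Scraper:** I lifted it off the rails and slid it blade first into the keeper until the force rose to about 20 N at the slot's end.
- **Blocks:** I laid all five full blocks and both halves as full-full, half-full-half, full-full. I pushed the first two courses up until I felt the stop or the neighbouring block. I set the third course by measured position only.
- **Knob:** I turned it clockwise about 1.31 rad. The spring torque changed sign on the way, and the end stop then pushed back with 1.8 N m.

**Last checks**
- **Cam:** The bar still stands over after I let go.
- **Third course:** It lies within about 2–3 mm of its places in the top picture.
- **Scraper:** It sits exactly where I released it.
- **Bystanders:** The bottle, bowl and mallet look unmoved.
- **Robot:** It is clear of everything.

**What did not agree**
- **Cameras:** The two differ by about 3 mm along the channel.
- **Shape fit in the jig:** My automatic block fit gave wrong values there because of the red rails and neighbouring blocks. For those I relied on touch forces, the arm's own readings and by-eye overlays.

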